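# Load the bench spin dryer with washed screening cans

## Robot

A 6-joint arm with a two-finger parallel gripper is mounted at the origin on the work surface. World frame = base frame: x ahead of the robot, y to its left, z up, the work surface at z = 0. Lengths are in mm, angles in rad, forces in N, time in s.
With the tool pointing down it reaches from about 350 to 975 mm from the base axis. Payload 7.1 kg.
Tool frame: the origin (TCP) lies at the centre of the arm's flange, where the gripper is bolted on; the fingertips stand 182 mm ahead of it and the grasp point (between the pads) lies 163 mm ahead of it; z points along the fingers, y is the line along which they close (so a half turn about z gives the same grasp; the last joint's range is limited). The gripper opens to 88 mm and grips with 3 to 60 N. Pads are 20 mm wide; open, the fingers measure 115 mm over their backs; the gripper's body (75 mm by 178 mm) begins 61 mm behind the grasp point.
Start: joints at [-1.282, 0.423, 1.63, -0, 1.089, -0.019], TCP at [189.37, -595.605, 404.675] pointing down, gripper open.
Joint ranges: [-3, 3], [-0.9, 2.11], [0.09, 2.58], [-1.31, 4.45], [0.11, 2.69], [-2.54, 2.54]. Speed limits (rad/s): [2.39, 2.39, 3.01, 3.14, 3.14, 3.14].

## Interface

Orientations are given as a rotation vector (axis times angle).
In Python, from workcell import readout, get_image, ctrl gives the robot as it stands.
- The arm moves only by the tool step_arm, never from a script. Its argument "targets" is a list that holds one entry, the list of rows, each a list of 7 numbers: the shift along the world's x, y, z as a fraction of full scale, then the turn, a rotation vector about the world's x, y, z as a fraction of full scale, then the opening, from 0 (shut) to 1 (fully open). In form: [[[dx, dy, dz, wx, wy, wz, claw], ...]]. A call has exactly 5 rows; each row shifts and turns the commanded pose from where the row before left it; what a row does not reach is not made up. Full scale, the value 1, is 0.05 m for a shift and 4 degrees for a turn. A row lasts 1/8 s, in which the tool goes at most 62.5 mm and 10.7 degrees, less where a joint would pass 70% of its speed; a pose out of reach is approached as far as the arm can. A call with a number of a shift or a turn outside -1 to 1 is refused whole. A call with a gripper value outside its range is refused whole. The fingers move at their own pace and stop on an object; the grip force is fixed at half the most. Time passes only in rows, so rows that do not move let the fingers close, or fill a call up. It gives the time, the measured TCP pose, the force, the opening and the grip force at its end, in the units of the state.
- readout.get_obs(): the state, without advancing time (a new reading comes with each control period).
- get_image(name): name is "side" or "top"; returns a dict with "pixels" (480x640x3 uint8, red, green, blue), "intrinsics" (3x3 intrinsics, pixels), "extrinsics" (4x4, takes a point from world to camera coordinates). Camera axes: x right, y down, z forward; pixel columns grow to the right and rows downward; lengths in mm; the calibration is good to about 2 mm. A picture is of the moment at which its call begins. There is no depth.
- ctrl.close_job(): hands the job in; it is judged then, once.
The state is a dict: "t": time; "qpos": joint angles; "qvel": joint speeds; "joint_torque": joint torques, N m; "ee_pos": TCP position; "orientation": TCP orientation; "ft_force": force on the tool from outside, world axes, zero at the start; "moment": the same for the moment, N m; "width": finger opening in mm; "grasp_force": force on a finger pad.
Only numpy, scipy, OpenCV 4.12 (cv2) and the standard library are available. Lean on these libraries where they do the work, as an engineer would, in place of code of your own. Each camera call takes 0.05 s, during which the arm holds its last target. There are 200 camera calls.

## Task

Lift the dust plug out of the small spin dryer's spindle and lay it in the steel dish, then fit the post carrier: its tapered shank goes all the way down into the spindle, with the slot in its collar over the two drive dogs. Then put every washed screening can upside down (mouth down) over a post of its own, rim flat on the carrier bar; they stand mouth up beside the thick rubber mat, whose edge is a handy stop for tipping them onto their sides first. When all are loaded, switch the dryer on by pushing its toggle fully over, and leave the other things on the bench where they are.

Things in the scene. Friction and masses are not known exactly. Their poses are not given: they have to be found in the camera images.
- carrier: Post carrier, 0.45 kg: flat aluminium bar 250 x 50 x 8 mm, three upright white posts in a row on it, below its middle a drive collar (60 x 56, 12 mm thick) and a tapered shank 42 mm long, 25 mm thick at the collar, 17 mm at its end. Origin: centre of the collar's underside; x along the bar, z up the posts. Bar z = 12 to 20 mm. A slot 11.5 mm wide, 12 deep, crosses the collar underneath along x
- post_a (a point): foot of the carrier's post at x = -95 mm, on the bar's top face; axes as the carrier's. Every post is 20 x 20 mm and 55 mm tall
- post_b (a point): foot of the carrier's middle post (20 x 20 mm, 55 mm tall), on the bar's top face; axes as the carrier's. This post is also the handle by which the carrier is lifted from above, and it takes a can like the others
- post_c (a point): foot of the carrier's post at x = +95 mm, on the bar's top face; axes as the carrier's
- nose (a point): Centre of the top face of the spindle nose (63 mm across, face 90 mm above the bench), z up. Taper socket: mouth 27 mm, 45 deep, 0.8 mm to spare round the shank. Two dogs on the face at x = -26.5 and +26.5 mm, each 9 mm along x, 8 mm wide, 7 mm tall. Stiff: keeps its angle below 0.8 N m. Fully seated, the carrier's origin is here, its bar along x (either way round)
- can1: Washed aluminium screening can: square box 40 x 40 mm, 65 mm tall, wall 2.5 mm, open at one end, 0.09 kg. Origin: centre of the outside of the closed end; z points from there to the mouth. It starts mouth up on the bench, just before the mat's left edge. Upside down over a post (7.5 mm to spare on each side) its rim rests on the bar, its closed end 65 mm above the bar's top
- can2: a second can like can1; two or three cans are present, an absent one reads None
- can3: a third can like can1; may be absent
- stand: Wooden block 75 x 75 mm, 55 mm tall, fixed, origin at the centre of its underside; at the start the carrier stands in it, shank in a loose hole, collar on the block's top
- mat: Black rubber mat fixed to the bench, 120 mm (x) by 320 mm (y), 8 mm thick, origin at the centre of its underside. Its long edge at x = -60 mm (on the left, away from the dryer) is the low stop that the cans stand before, and a can pushed high towards +x tips over it onto the mat
- power_tip (a point): End of the dryer's toggle lever, a steel lever about 50 mm long on a small black block on the dryer's front deck (deck 45 mm above the bench, 145 mm from the spindle axis on the robot's side)
- power (a joint): Toggle of the dryer: 0 = off, leaning away from the spindle (towards the robot); 1.0 rad = on, pushed over towards the spindle. It stays where it is left; a push of a few newtons at the tip moves it
- dryer: Grey spin dryer, fixed: body 150 x 150 mm about the spindle axis and a front deck 90 mm wide reaching to x = -190 mm, both 45 mm tall. Origin on the bench under the spindle axis; x points from the toggle to the spindle, the direction in which the toggle is pushed on
- plug: Black dust plug standing in the spindle's socket: round grip 24 mm across, 30 mm tall, on a flange 38 mm across and 5 mm thick, with a 30 mm shank below (in the socket, loose), 0.04 kg. Origin: centre of the flange's underside, level with the spindle's top face; z up, the grip from z = 5 to 35 mm
- dish: Low open square steel dish, 100 x 100 mm, 25 mm tall, wall and floor about 4 mm, fixed; origin at the centre of its underside
- knob: bystander: black amplifier knob, 48 mm across, 26 mm tall, beyond the work; leave alone
- housing: bystander: small open dark blue square housing, 34 mm, 22 mm tall, beyond the work; leave alone
- driver: bystander: small screwdriver 120 mm long lying on the bench between the dryer and the mat; leave alone
Things that resemble listed ones, but are neither listed nor needed, are in the scene too. What is shaped like the can1 but red is not meant.

How it is judged:
By the outcome, as a careful person would: the job done as asked, in the order asked, and still so for the second after the job is handed in, with the robot touching nothing.
Of can1, can2, can3 only 2 to 3 are there at a start; the rules pass over those that are not, and their reading is None.
At some moment in a run one of can1, can2, can3 may be knocked a few centimetres aside while the robot is not near it.
It also fails if it takes over 208 s, if anything falls off the work surface, if the arm or the gripper's body presses on something with over 40 N, if the wrist force passes 120 N, or if a joint passes its speed limit or range.

## Working session

There is one attempt and no reset: what is moved stays moved. The work goes in short steps, Python scripts to look and compute and a tool call to move; the robot and the scene stay as the last step left them, time stands still between calls to the robot, and variables do not carry over. Pictures are saved under pics/ and viewed, at most 14 in all, crops included, and the job is handed in when it is done.

Besides the shell and the picture viewer there is one more tool, called after "Call:" as name(argument=value, ...), one argument or row to a line, values as JSON. step_arm: Moves the arm, as the interface text tells. Shift numbers are shares of 0.05 m and turn numbers shares of 4 degrees, none past 1 either way. Its arguments: {"type":"object","properties":{"targets":{"type":"array"}},"required":["targets"]}

```bash
mkdir -p pics; ls; cat > h.py <<'E'
import numpy as np, cv2
from workcell import readout, get_image, ctrl
def snap(n,name):
    d=get_image(n); np.savez('pics/'+name+'.npz',p=d['pixels'],K=d['intrinsics'],E=d['extrinsics'])
    cv2.imwrite('pics/'+name+'.png',d['pixels'][:,:,::-1]); return d
def load(name):
    z=np.load('pics/'+name+'.npz'); return dict(pixels=z['p'],intrinsics=z['K'],extrinsics=z['E'])
def ray(d,u,v):
    E=np.array(d['extrinsics']);K=np.array(d['intrinsics']);R=E[:3,:3];t=E[:3,3]
    return -R.T@t, R.T@np.linalg.solve(K,[u,v,1.])
def onz(d,u,v,z):
    o,r=ray(d,u,v); return o+r*(z-o[2])/r[2]
def proj(d,P):
    E=np.array(d['extrinsics']);K=np.array(d['intrinsics'])
    q=K@(E[:3,:3]@np.array(P,float)+E[:3,3]); return q[:2]/q[2]
E
python3 - <<'E'
from h import *
for n in('top','side'):
    d=snap(n,n+'0'); o,r=ray(d,320,240); print(n,o,r,d['intrinsics'][0])
print(readout.get_obs())
E
```

```text
pics
top [ 391.64395411  -41.06674626 1610.38274847] [ 0.12505291  0.00586874 -0.99219489] [594.52707815   0.         313.70985703]
side [ 507.69105629 -718.87575885  825.47106863] [ 0.04989143  0.66321362 -0.74688415] [501.0283254    0.         320.44419737]
{'t': 0.1, 'qpos': array([-1.28201512e+00,  4.23749924e-01,  1.63059733e+00, -1.52899679e-05,
        1.08860129e+00, -1.90117236e-02]), 'qvel': array([-0.00029663, -0.00048454, -0.00141686, -0.00045902,  0.00206969,
        0.00089014]), 'joint_torque': array([ 7.48077764e-04, -5.45614994e+01, -2.74324572e+01,  6.45447616e-02,
        1.87950034e-02, -2.55018961e-05]), 'ee_pos': array([ 189.2924312 , -595.38391015,  403.99469801]), 'orientation': array([-3.10313547e+00, -4.81379134e-01,  3.07358670e-04]), 'ft_force': array([-0.20292753, -0.19141646, -0.49824101]), 'moment': array([-0.00852215,  0.02771496, -0.07269836]), 'grasp_force': 0.0, 'width': 87.73183612258043}
```

View pics/top0.png

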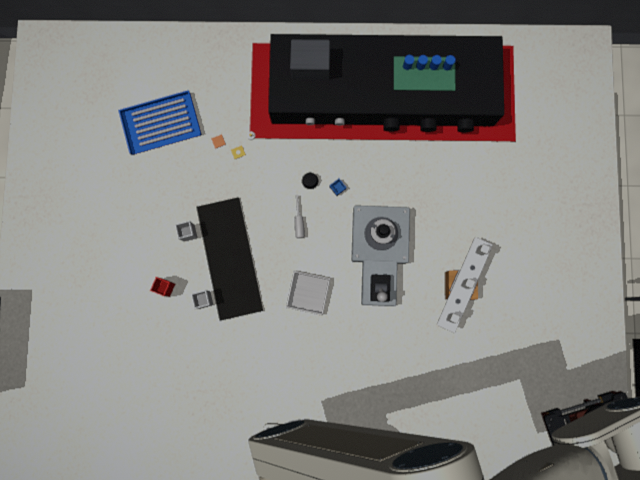

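View pics/side0.png

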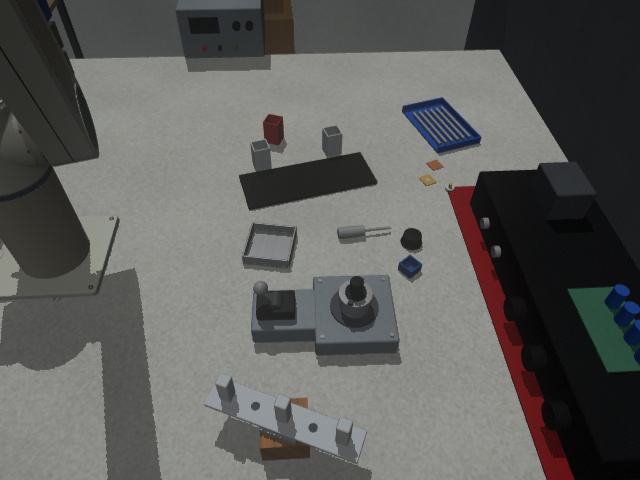

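Top view: up = +x, left = +y. It shows two cans at (186,231) and (203,299), red decoy at (163,287), mat at (231,258), and dish at (310,292). The plug and spindle are at (382,231), the toggle ball at (382,297) and the carrier at (467,283). Next, zoomed crops for detail.

```bash
python3 - <<'E'
from h import *
t=load('top0')['pixels'][:,:,::-1]; s=load('side0')['pixels'][:,:,::-1]
def c(im,x0,x1,y0,y1,k,n): cv2.imwrite(f'pics/{n}.png',cv2.resize(im[y0:y1,x0:x1],None,fx=k,fy=k,interpolation=cv2.INTER_CUBIC))
c(t,340,500,200,340,4,'c1'); c(s,200,400,270,470,3,'c2')
a=cv2.resize(t[190:330,140:270],None,fx=3,fy=3,interpolation=cv2.INTER_CUBIC);b=cv2.resize(s[100:220,230:390],None,fx=2.4,fy=3,interpolation=cv2.INTER_CUBIC)
m=np.zeros((420,390+384,3),np.uint8);m[:,:390]=a;m[:360,390:]=b;cv2.imwrite('pics/c3.png',m)
E
```

```text
(no output)
```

View pics/c1.png

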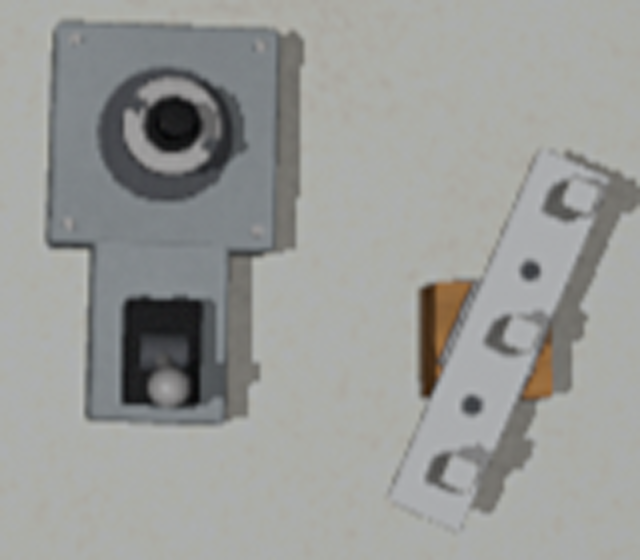

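View pics/c2.png

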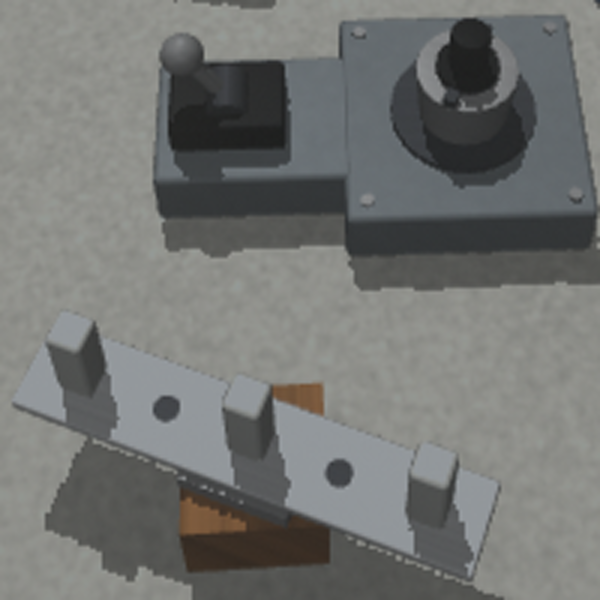

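View pics/c3.png

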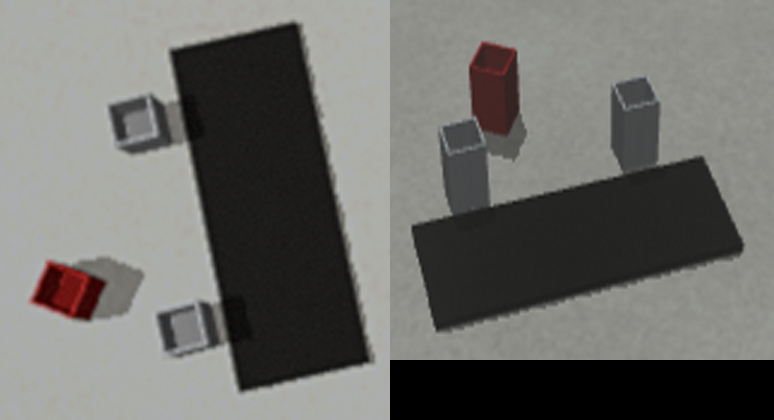

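Crop c1 shows the plug grip at about (173,118) and the nose face at about (172,125), with a dog at about (140,103). Its post tops are at (586,196), (526,331) and (461,468). In c3 the two can mouths are at (137,122) and (188,328). The third can is absent.

```bash
cat >> h.py <<'E'
def c2p(x,y,k,x0,y0): return (x+.5)/k-.5+x0,(y+.5)/k-.5+y0
def tri(d1,p1,d2,p2):
    o1,r1=ray(d1,*p1);o2,r2=ray(d2,*p2)
    a=np.linalg.lstsq(np.c_[r1,-r2],o2-o1,rcond=None)[0]
    A=o1+a[0]*r1;B=o2+a[1]*r2; return (A+B)/2,np.linalg.norm(A-B)
E
python3 - <<'E'
from h import *
np.set_printoptions(precision=1,suppress=True)
t=load('top0');s=load('side0')
T=lambda x,y:c2p(x,y,4,340,200)
S=lambda x,y:c2p(x,y,3,200,270)
for n,a,b,z in [('plugtop',(173,112),(473,35),125),('nose',(172,125),(467,75),90),('ball',(166,386),(181,54),0),('p1',(586,196),(434,463),130),('p2',(526,331),(248,395),130),('p3',(461,468),(73,330),130)]:
    print(n,tri(t,T(*a),s,S(*b)),onz(t,*T(*a),z),onz(s,*S(*b),z))
print('dog',onz(t,*T(140,103),97),onz(s,*S(452,95),97))
print('deck corners',[onz(t,*T(*a),45)[:2] for a in((57,22),(278,30),(48,243),(272,250),(88,415),(222,420))])
print('bar corners',[onz(t,*T(*a),75)[:2] for a in((543,150),(607,178),(390,495),(460,530))])
C=lambda x,y:c2p(x,y,3,140,190)
for n,ps in [('can far',[(109,103),(150,94),(165,137),(123,153)]),('can near',[(157,313),(203,302),(219,342),(173,355)])]:
    q=np.array([onz(t,*C(*p),65)[:2] for p in ps]);print(n,q,q.mean(0))
print('red',onz(t,*C(68,290),65)); print('mat',[onz(t,*C(*a),8)[:2] for a in((170,50),(298,22),(240,390),(372,360))])
print('dish',[onz(t,*p,25)[:2] for p in((296,271),(333,276),(288,310),(326,315))])
B=lambda x,y:((x-390+.5)/2.4-.5+230,(y+.5)/3-.5+100)
print('side cans',onz(s,*B(635,94),65),onz(s,*B(462,135),65))
E
```

```text
plugtop (array([ 614.2, -191. ,  117.3]), np.float64(0.6951198182799263)) [ 612.7 -190.2  125. ] [ 613.4 -196.7  125. ]
nose (array([ 611.8, -194. ,   81.3]), np.float64(2.2368228414686615)) [ 609.4 -193.1   90. ] [ 611.7 -200.    90. ]
ball (array([ 442. , -188. ,  107.4]), np.float64(1.6896903764274545)) [ 444.7 -198.6    0. ] [ 433.1 -108.4    0. ]
p1 (array([ 564.5, -446.8,  130.7]), np.float64(3.4689586281313534)) [ 562.8 -447.1  130. ] [ 566.3 -446.4  130. ]
p2 (array([ 479.2, -408.4,  129.6]), np.float64(2.2915491744249183)) [ 478.  -408.5  130. ] [ 480.3 -408.4  130. ]
p3 (array([ 393.5, -368.1,  126.1]), np.float64(0.8680927699140604)) [ 393.1 -367.4  130. ] [ 394.6 -370.   130. ]
dog [ 622.4 -171.9   97. ] [ 600.4 -218.7   97. ]
deck corners [array([ 684.2, -120.8]), array([ 680.9, -268. ]), array([ 536. , -116.2]), array([ 533.7, -263.7]), array([ 423.5, -143.3]), array([ 421.7, -230.8])]
bar corners [array([ 598.8, -434.9]), array([ 581.1, -475.9]), array([ 375.3, -334.1]), array([ 354. , -378.4])]
can far [[623.2 348.5]
 [631.7 312.7]
 [593.8 297.9]
 [579.1 334.2]] [607.  323.3]
can near [[440.  298.5]
 [450.1 258.9]
 [415.9 243.7]
 [404.  283.1]] [427.5 271. ]
red [458.6 376.8  65. ]
mat [array([681.6, 309.1]), array([709.2, 192.7]), array([374.5, 233.8]), array([403. , 116.5])]
dish [array([507. ,  31.1]), array([495.2, -67.9]), array([403.1,  50.2]), array([391.7, -50.7])]
side cans [611.7 323.3  65. ] [430.9 276.3  65. ]
```

```bash
cat >> h.py <<'E'
from scipy.spatial.transform import Rotation as Ro
np.set_printoptions(precision=2,suppress=True)
def tool(yaw,tilt=0,az=0):
    """down tool, closing axis (tool y) at world yaw deg, then tilted: hand leans by tilt deg towards azimuth az"""
    y=np.array([np.cos(np.radians(yaw)),np.sin(np.radians(yaw)),0]);z=np.array([0,0,-1.])
    R=Ro.from_matrix(np.c_[np.cross(y,z),y,z]); a=np.radians(az)
    return Ro.from_rotvec(np.radians(tilt)*np.array([-np.sin(a),np.cos(a),0]))*R
def go(g,R=None,ob=None):
    """units needed to bring grasp point to g with orientation R"""
    ob=ob or readout.get_obs(); p=ob['ee_pos'];C=Ro.from_rotvec(ob['orientation'])
    R=R if R is not None else C
    tgt=np.array(g)-163*R.apply([0,0,1]); w=(R*C.inv()).as_rotvec(degrees=True)/4
    print('shift',(tgt-p)/50,'turn',w,'| grasp now',p+163*C.apply([0,0,1]),'y',C.apply([0,1,0]),'z',C.apply([0,0,1]),'F',ob['ft_force'],'w',ob['width'],'t',ob['t']); return tgt,w
E
python3 - <<'E'
from h import *
go([611,-192,200],tool(-90)); 
E
```

```text
shift [ 8.43  8.07 -0.82] turn [-0.02 -0.   -4.41] | grasp now [ 189.23 -595.17  240.99] y [ 0.3  -0.95 -0.  ] z [-0.  0. -1.] F [-0.2  -0.19 -0.5 ] w 87.73183612258043 t 0.1
```

Call:
step_arm(
  targets=[
    [[0.84,0.8,-0.08,0,0,-0.44,0.6],[0.84,0.8,-0.08,0,0,-0.44,0.6],[0.84,0.8,-0.08,0,0,-0.44,0.6],[0.84,0.8,-0.08,0,0,-0.44,0.6],[0.84,0.8,-0.08,0,0,-0.44,0.6]],
  ],
)

```text
t: 0.72
ee_pos: [400.4, -394.1, 384.4]
orientation: [-3.132, -0.24, 0.0]
ft_force: [0.3, -0.7, 0.4]
width: 52.7
grasp_force: 0.0
```

Call:
step_arm(
  targets=[
    [[0.84,0.8,-0.08,0,0,-0.44,0.6],[0.84,0.8,-0.08,0,0,-0.44,0.6],[0.84,0.8,-0.08,0,0,-0.44,0.6],[0.84,0.8,-0.08,0,0,-0.44,0.6],[0,0,0,0,0,0,0.6]],
  ],
)

```text
t: 1.35
ee_pos: [569.5, -232.8, 367.9]
orientation: [-3.14, -0.056, 0.0]
ft_force: [-1.3, -0.7, -0.7]
width: 52.7
grasp_force: 0.0
```

```bash
python3 - <<'E'
from h import *
go([611,-192,116],tool(-90)); s=snap('side','s1')
cv2.imwrite('pics/s1c.png',cv2.resize(s['pixels'][200:400,200:440,::-1],None,fx=3,fy=3))
E
```

```text
shift [ 0.83  0.82 -1.78] turn [-0.01 -0.   -0.51] | grasp now [ 569.43 -232.66  204.93] y [ 0.04 -1.   -0.  ] z [-0.  0. -1.] F [-1.25 -0.69 -0.71] w 52.69439375415388 t 1.35
```

View pics/s1c.png

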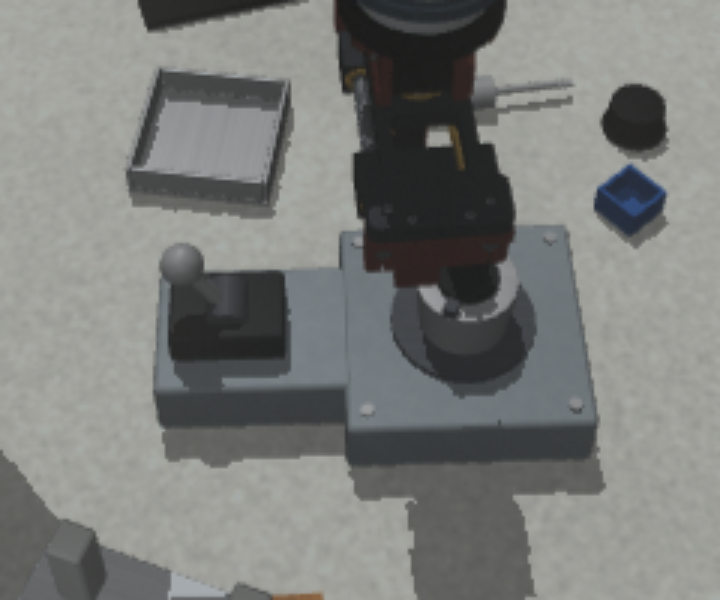

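The hand is still about 40 mm short of the plug. The nose face centre is at about (469,290) in the crop, consistent with my estimate, so I descend and grip.

Call:
step_arm(
  targets=[
    [[0.42,0.41,0,0,0,-0.25,0.6],[0.41,0.41,0,0,0,-0.25,0.6],[0,0,-0.6,0,0,0,0.6],[0,0,-0.6,0,0,0,0.6],[0,0,-0.56,0,0,0,0.6]],
  ],
)

```text
t: 2.02
ee_pos: [607.7, -195.9, 279.7]
orientation: [3.142, -0.008, -0.001]
ft_force: [0.6, -0.7, -0.5]
width: 52.7
grasp_force: 0.0
```

Call:
step_arm(
  targets=[
    [[0,0,0,0,0,0,0],[0,0,0,0,0,0,0],[0,0,0,0,0,0,0],[0,0,0,0,0,0,0],[0,0,0,0,0,0,0]],
  ],
)

```text
t: 2.65
ee_pos: [608.9, -194.6, 281.2]
orientation: [3.141, -0.005, 0.001]
ft_force: [-0.9, -0.3, 2.6]
width: 23.3
grasp_force: 30.0
```

Call:
step_arm(
  targets=[
    [[0,0,0.2,0,0,0,0],[0,0,0.5,0,0,0,0],[0,0,0.5,0,0,0,0],[0,0,0.5,0,0,0,0],[0,0,0.3,0,0,0,0]],
  ],
)

```text
t: 3.28
ee_pos: [609.1, -194.5, 382.7]
orientation: [3.141, -0.005, 0.003]
ft_force: [-0.4, 0.7, -1.3]
width: 23.2
grasp_force: 30.0
```

```bash
python3 - <<'E'
from h import *
# dish centre 449,-9 ; hand leans towards robot, plug grip end at -x
go([432,-9,130],tool(-90,50,180)); go([432,-9,50],tool(-90,50,180))
E
```

```text
shift [-6.04  3.71 -2.96] turn [ -0.01 -12.47   0.05] | grasp now [ 609.44 -194.61  219.69] y [-0. -1.  0.] z [ 0. -0. -1.] F [-0.44  0.72 -1.28] w 23.18823495904479 t 3.275
shift [-6.04  3.71 -4.56] turn [ -0.01 -12.47   0.05] | grasp now [ 609.44 -194.61  219.69] y [-0. -1.  0.] z [ 0. -0. -1.] F [-0.44  0.72 -1.28] w 23.18823495904479 t 3.275
```

```bash
python3 - <<'E'
from h import *
go([468,-9,110],tool(-90,50,0)); print(readout.get_obs()['qpos'])
E
```

```text
shift [-0.32  3.71 -3.36] turn [ 0.03 12.53  0.04] | grasp now [ 609.44 -194.61  219.69] y [-0. -1.  0.] z [ 0. -0. -1.] F [-0.44  0.72 -1.28] w 23.18823495904479 t 3.275
[-0.33  0.47  1.61  0.    1.06  1.25]
```

Call:
step_arm(
  targets=[
    [[0,0.74,0,0,0.83,0,0],[0,0.74,0,0,0.83,0,0],[0,0.74,0,0,0.83,0,0],[0,0.74,0,0,0.83,0,0],[0,0.74,0,0,0.83,0,0]],
  ],
)

```text
t: 3.9
ee_pos: [608.7, -8.3, 380.8]
orientation: [3.108, -0.005, -0.457]
ft_force: [0.4, -0.2, -0.9]
width: 23.5
grasp_force: 30.0
```

Call:
step_arm(
  targets=[
    [[-0.03,0,-0.33,0,0.83,0,0],[-0.03,0,-0.33,0,0.83,0,0],[-0.03,0,-0.33,0,0.83,0,0],[-0.03,0,-0.33,0,0.83,0,0],[-0.03,0,-0.33,0,0.83,0,0]],
  ],
)

```text
t: 4.53
ee_pos: [601.2, -10.2, 296.8]
orientation: [3.008, -0.007, -0.904]
ft_force: [0.7, 0.8, -1.1]
width: 23.2
grasp_force: 30.0
```

Call:
step_arm(
  targets=[
    [[-0.03,0,-0.42,0,0.83,0,0],[-0.03,0,-0.42,0,0.83,0,0],[-0.03,0,-0.42,0,0.83,0,0],[-0.03,0,-0.42,0,0.83,0,0],[0,0,0,0,0.83,0,0]],
  ],
)

```text
t: 5.15
ee_pos: [594.6, -9.8, 211.7]
orientation: [2.844, -0.005, -1.332]
ft_force: [-0.9, -0.7, -0.5]
width: 23.4
grasp_force: 30.0
```

```bash
python3 - <<'E'
from h import *
go([468,-9,52],tool(-90,50,0))
t=snap('top','t1');s=snap('side','s2')
a=cv2.resize(t['pixels'][200:340,240:440,::-1],None,fx=2,fy=2,interpolation=cv2.INTER_CUBIC);b=cv2.resize(s['pixels'][160:380,200:400,::-1],None,fx=2,fy=2)
m=np.zeros((440,800,3),np.uint8);m[:280,:400]=a;m[:,400:]=b;cv2.imwrite('pics/v1.png',m)
E
```

```text
shift [-0.03  0.02 -1.1 ] turn [ 0.04 -0.05  0.04] | grasp now [469.35  -9.79 107.34] y [-0. -1.  0.] z [-0.77  0.   -0.64] F [-0.9  -0.71 -0.52] w 23.367108307004774 t 5.15
```

View pics/v1.png

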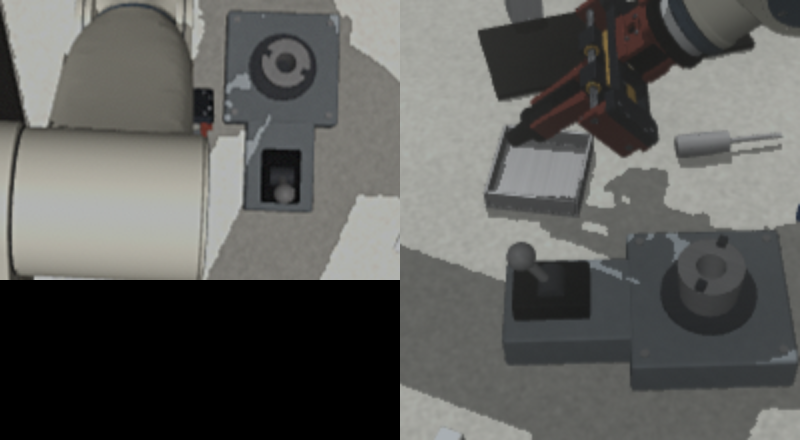

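The plug is held, tilted over the dish. In the side half, the dogs are clear at (722,241) and (701,285) with the socket at (710,264). In the top half, the socket is at (286,62) and the dogs at about (267,51) and (305,73).

Call:
step_arm(
  targets=[
    [[0,0,-0.4,0,0,0,0],[0,0,-0.4,0,0,0,0],[0,0,-0.3,0,0,0,0],[0,0,0,0,0,0,0],[0,0,0,0,0,0,0]],
  ],
)

```text
t: 5.88
ee_pos: [595.5, -9.6, 159.3]
orientation: [2.848, -0.005, -1.322]
ft_force: [-0.1, -0.0, -0.5]
width: 23.3
grasp_force: 30.0
```

```bash
python3 - <<'E'
from h import *
go([468,-9,52],tool(-90,50,0))
t=load('t1');s=load('s2')
S=lambda x,y:c2p(x-400,y,2,200,160); T=lambda x,y:c2p(x,y,2,240,200)
a=onz(s,*S(722,241),97);b=onz(s,*S(701,285),97);print(a,b,(a+b)/2,np.degrees(np.arctan2(*(a-b)[1::-1])),onz(s,*S(711,265),90))
a=onz(t,*T(267,51),97);b=onz(t,*T(305,73),97);print(a,b,(a+b)/2,np.degrees(np.arctan2(*(a-b)[1::-1])),onz(t,*T(286,62),90))
cv2.imwrite('pics/n.png',np.hstack([cv2.resize(t['pixels'][210:255,355:405,::-1],(400,360),interpolation=cv2.INTER_CUBIC),cv2.resize(s['pixels'][270:322,325:385,::-1],(400,360),interpolation=cv2.INTER_CUBIC)]))
E
```

```text
shift [-0.05  0.01 -0.05] turn [0.04 0.05 0.03] | grasp now [471.    -9.6   54.05] y [-0. -1.  0.] z [-0.76  0.   -0.65] F [-0.07 -0.04 -0.46] w 23.267642619102794 t 5.875
[ 624.08 -173.74   97.  ] [ 600.01 -220.58   97.  ] [ 612.05 -197.16   97.  ] 62.79316718365546 [ 612.13 -194.75   90.  ]
[ 622.66 -168.35   97.  ] [ 594.87 -217.11   97.  ] [ 608.76 -192.73   97.  ] 60.32333331953485 [ 609.75 -193.46   90.  ]
```

View pics/n.png

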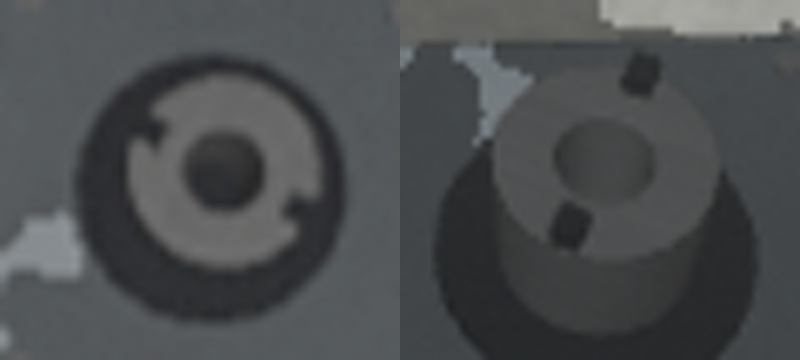

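The close-up shows the socket at (225,171) in the top panel and (605,162) in the side panel. The dogs are at (150,132) and (298,211) in the top, and (641,73) and (571,227) in the side. I open the fingers and back out while computing.

Call:
step_arm(
  targets=[
    [[0,0,0,0,0,0,0.6],[0,0,0,0,0,0,0.6],[0,0,0,0,0,0,0.6],[0.2,0,0.2,0,0,0,0.7],[0.4,0,0.4,0,0,0,0.7]],
  ],
)

```text
t: 6.5
ee_pos: [625.6, -9.6, 189.5]
orientation: [2.847, -0.005, -1.325]
ft_force: [0.5, 0.9, 0.4]
width: 61.0
grasp_force: 0.0
```

Call:
step_arm(
  targets=[
    [[0.5,0,0.5,0,0,0,0.7],[0.3,0,0.6,0,-0.8,0,0.7],[0,0,0.6,0,-0.8,0,0.7],[0,0,0.6,0,-0.8,0,0.7],[0,0,0.6,0,-0.8,0,0.7]],
  ],
)

```text
t: 7.12
ee_pos: [665.4, -9.6, 336.6]
orientation: [2.981, -0.005, -0.989]
ft_force: [0.2, -0.0, -0.2]
width: 61.4
grasp_force: 0.0
```

```bash
python3 - <<'E'
from h import *
t=load('t1');s=load('s2')
T=lambda x,y:((x+.5)/8-.5+355,(y+.5)/8-.5+210); S=lambda x,y:((x-400+.5)*60/400-.5+325,(y+.5)*52/360-.5+270)
print(tri(t,T(225,171),s,S(605,162)),onz(t,*T(225,171),90),onz(s,*S(605,162),90))
for f,d,p,q in((T,t,(150,132),(298,211)),(S,s,(641,73),(571,227))):
    a=onz(d,*f(*p),97);b=onz(d,*f(*q),97);print((a+b)/2,np.degrees(np.arctan2(*(a-b)[1::-1])))
go([478.5,-408.5,240],tool(65))
go([478.5,-408.5,240],tool(-115))
print(readout.get_obs()['qpos'])
t=snap('top','t2');s=snap('side','s3')
cv2.imwrite('pics/v2.png',np.hstack([cv2.resize(t['pixels'][260:330,270:350,::-1],(400,350)),cv2.resize(s['pixels'][210:280,230:310,::-1],(400,350))]))
E
```

```text
(array([ 611.23, -193.71,   86.11]), np.float64(2.799222785421423)) [ 609.26 -193.31   90.  ] [ 612.09 -196.33   90.  ]
[ 608.11 -192.25   97.  ] 62.33392206681384
[ 612.01 -197.12   97.  ] 63.00034054704362
shift [-3.74 -7.98  1.33] turn [12.29 -2.7  37.04] | grasp now [567.96  -9.57 205.98] y [-0. -1.  0.] z [-0.6 -0.  -0.8] F [ 0.17 -0.02 -0.16] w 61.43052093995651 t 7.125
shift [-3.74 -7.98  1.33] turn [-1.99 -9.04 -5.98] | grasp now [567.96  -9.57 205.98] y [-0. -1.  0.] z [-0.6 -0.  -0.8] F [ 0.17 -0.02 -0.16] w 61.43052093995651 t 7.125
[-0.03  0.69  1.4  -0.02  1.69  1.55]
```

View pics/v2.png

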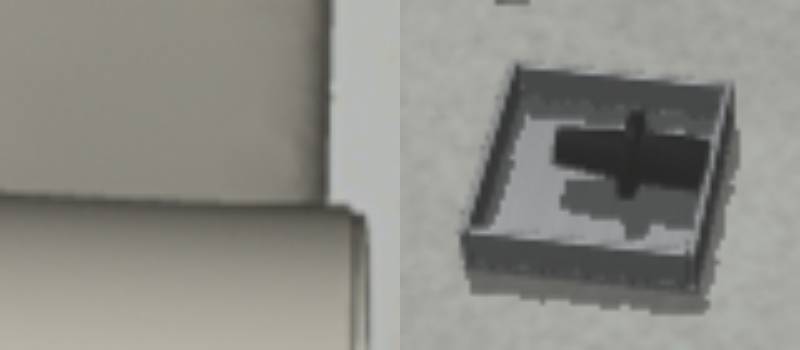

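The plug lies flat in the dish. The nose centre is at about (610.5,-194.7), with the dogs along 62.7°. Next, above the carrier.

Call:
step_arm(
  targets=[
    [[-0.31,-0.66,0.2,-0.17,-0.75,-0.5,0.6],[-0.31,-0.66,0.2,-0.17,-0.75,-0.5,0.6],[-0.31,-0.66,0.2,-0.17,-0.75,-0.5,0.6],[-0.31,-0.66,0.2,-0.17,-0.75,-0.5,0.6],[-0.31,-0.66,0.2,-0.17,-0.75,-0.5,0.6]],
  ],
)

```text
t: 7.85
ee_pos: [587.1, -175.6, 384.2]
orientation: [3.069, -0.295, -0.593]
ft_force: [0.1, -0.0, -0.5]
width: 53.0
grasp_force: 0.0
```

Call:
step_arm(
  targets=[
    [[-0.31,-0.66,0.1,-0.17,-0.75,-0.5,0.6],[-0.31,-0.66,0.1,-0.17,-0.75,-0.5,0.6],[-0.31,-0.66,0.1,-0.17,-0.75,-0.5,0.6],[-0.31,-0.66,0.03,-0.17,-0.75,-0.5,0.6],[-0.31,-0.66,0,-0.17,-0.75,-0.5,0.6]],
  ],
)

```text
t: 8.48
ee_pos: [509.6, -340.5, 400.6]
orientation: [3.081, -0.576, -0.177]
ft_force: [0.3, -0.5, 0.1]
width: 52.9
grasp_force: 0.0
```

Call:
step_arm(
  targets=[
    [[-0.31,-0.66,0,-0.17,-0.75,-0.5,0.6],[-0.31,-0.66,0,-0.17,-0.75,-0.5,0.6],[0,0,0,0,0,0,0.6],[0,0,0,0,0,0,0.6],[0,0,0,0,0,0,0.6]],
  ],
)

```text
t: 9.1
ee_pos: [479.9, -404.6, 400.5]
orientation: [3.065, -0.681, -0.012]
ft_force: [-0.2, -0.6, -0.1]
width: 52.8
grasp_force: 0.0
```

```bash
python3 - <<'E'
from h import *
go([478.8,-408.5,108],tool(-115))
E
```

```text
shift [-0.02 -0.08 -2.59] turn [-0.   -0.11  0.01] | grasp now [ 478.61 -404.63  237.51] y [-0.42 -0.91  0.  ] z [-0.01  0.   -1.  ] F [-0.23 -0.57 -0.14] w 52.760119333355455 t 9.1
```

Call:
step_arm(
  targets=[
    [[-0.02,-0.08,-0.6,0,-0.11,0,0.6],[0,0,-0.7,0,0,0,0.6],[0,0,-0.7,0,0,0,0.6],[0,0,-0.6,0,0,0,0.6],[0,0,0,0,0,0,0.6]],
  ],
)

```text
t: 9.72
ee_pos: [478.2, -408.1, 268.4]
orientation: [-3.065, 0.681, 0.006]
ft_force: [-0.7, 0.8, -0.5]
width: 52.9
grasp_force: 0.0
```

Call:
step_arm(
  targets=[
    [[0,0,0,0,0,0,0],[0,0,0,0,0,0,0],[0,0,0,0,0,0,0],[0,0,0,0,0,0,0],[0,0,0,0,0,0,0]],
  ],
)

```text
t: 10.35
ee_pos: [478.8, -409.5, 271.6]
orientation: [3.066, -0.684, 0.003]
ft_force: [1.3, 3.8, 6.7]
width: 19.6
grasp_force: 30.0
```

```bash
python3 - <<'E'
from h import *
go([478.8,-408.5,108],tool(-115))
E
```

```text
shift [ 0.    0.02 -0.01] turn [0.01 0.02 0.04] | grasp now [ 479.04 -409.7   108.63] y [-0.42 -0.91  0.  ] z [ 0. -0. -1.] F [1.28 3.82 6.71] w 19.567016690480017 t 10.35
```

Call:
step_arm(
  targets=[
    [[0,0,0.2,0,0,0,0],[0,0,0.4,0,0,0,0],[0,0,0.6,0,0,0,0],[0,0,0.7,0,0,0,0],[0,0,0.4,0,0,0,0]],
  ],
)

```text
t: 10.98
ee_pos: [478.3, -409.9, 388.4]
orientation: [3.064, -0.683, 0.004]
ft_force: [-0.1, 0.4, -5.4]
width: 19.9
grasp_force: 30.0
```

```bash
python3 - <<'E'
from h import *
go([610.5,-194.7,225],tool(-27.3))
E
```

```text
shift [ 2.64  4.3  -0.01] turn [ 0.    0.05 21.96] | grasp now [ 478.7  -410.3   225.38] y [-0.42 -0.91  0.  ] z [ 0. -0. -1.] F [-0.1   0.39 -5.44] w 19.88573136517358 t 10.975
```

Call:
step_arm(
  targets=[
    [[0.1,0.17,0.04,0,0,0.88,0],[0.1,0.17,0,0,0,0.88,0],[0.1,0.17,0,0,0,0.88,0],[0.1,0.17,0,0,0,0.88,0],[0.1,0.17,0,0,0,0.88,0]],
  ],
)

```text
t: 11.6
ee_pos: [503.2, -366.8, 387.7]
orientation: [3.135, -0.203, -0.001]
ft_force: [-0.8, 0.1, -5.2]
width: 20.2
grasp_force: 30.0
```

Call:
step_arm(
  targets=[
    [[0.1,0.17,0.04,0,0,0.88,0],[0.1,0.17,0,0,0,0.88,0],[0.1,0.17,0,0,0,0.88,0],[0.1,0.17,0,0,0,0.88,0],[0.1,0.17,0,0,0,0.88,0]],
  ],
)

```text
t: 12.22
ee_pos: [528.2, -324.3, 389.7]
orientation: [-3.129, -0.279, 0.001]
ft_force: [0.8, 0.4, -5.1]
width: 19.6
grasp_force: 30.0
```

Call:
step_arm(
  targets=[
    [[0.1,0.17,0,0,0,0.88,0],[0.1,0.17,0,0,0,0.88,0],[0.1,0.17,0,0,0,0.88,0],[0.1,0.17,0,0,0,0.88,0],[0.1,0.17,0,0,0,0.88,0]],
  ],
)

```text
t: 12.85
ee_pos: [553.2, -281.8, 389.6]
orientation: [-3.049, -0.754, 0.0]
ft_force: [0.4, -0.1, -5.0]
width: 19.5
grasp_force: 30.0
```

Call:
step_arm(
  targets=[
    [[0.1,0.17,0,0,0,0.88,0],[0.1,0.17,0,0,0,0.88,0],[0.1,0.17,0,0,0,0.88,0],[0.1,0.17,0,0,0,0.88,0],[0.1,0.17,0,0,0,0.88,0]],
  ],
)

```text
t: 13.48
ee_pos: [578.2, -239.3, 389.6]
orientation: [-2.898, -1.212, 0.0]
ft_force: [0.4, -0.2, -5.0]
width: 20.1
grasp_force: 30.0
```

Call:
step_arm(
  targets=[
    [[0.1,0.17,0,0,0,0.88,0],[0.1,0.17,0,0,0,0.88,0],[0.1,0.17,0,0,0,0.88,0],[0.1,0.17,0,0,0,0.88,0],[0.1,0.17,0,0,0,0.8,0]],
  ],
)

```text
t: 14.1
ee_pos: [603.2, -196.8, 389.6]
orientation: [-2.683, -1.633, 0.0]
ft_force: [0.7, 0.1, -5.8]
width: 19.6
grasp_force: 30.0
```

```bash
python3 - <<'E'
from h import *
go([610.5,-194.7,180],tool(-27.3)); s=snap('side','s4')
cv2.imwrite('pics/v3.png',cv2.resize(s['pixels'][200:400,220:460,::-1],None,fx=3,fy=3))
E
```

```text
shift [ 0.15  0.04 -0.93] turn [-0.01 -0.01  0.01] | grasp now [ 603.09 -196.77  226.63] y [ 0.89 -0.46 -0.  ] z [-0.  0. -1.] F [ 0.66  0.08 -5.83] w 19.616169245075167 t 14.1
```

View pics/v3.png

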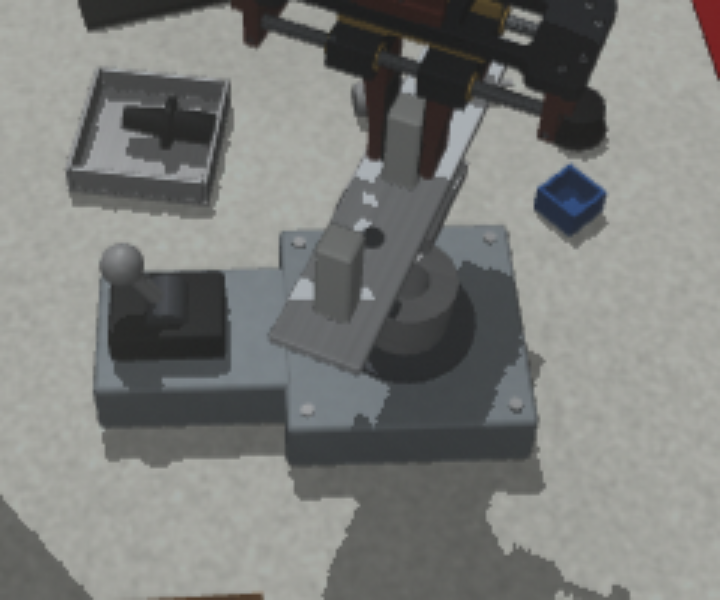

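Call:
step_arm(
  targets=[
    [[0.15,0.04,0,0,0,0,0],[0,0,-0.2,0,0,0,0],[0,0,-0.3,0,0,0,0],[0,0,-0.3,0,0,0,0],[0,0,-0.2,0,0,0,0]],
  ],
)

```text
t: 14.78
ee_pos: [610.4, -195.1, 337.8]
orientation: [-2.684, -1.63, 0.001]
ft_force: [-0.6, -0.1, -4.9]
width: 19.9
grasp_force: 30.0
```

Call:
step_arm(
  targets=[
    [[0,0,-0.1,0,0,0,0],[0,0,-0.1,0,0,0,0],[0,0,-0.1,0,0,0,0],[0,0,0,0,0,0,0],[0,0,0,0,0,0,0]],
  ],
)

```text
t: 15.4
ee_pos: [611.0, -195.1, 325.0]
orientation: [2.685, 1.631, 0.001]
ft_force: [0.2, 0.5, -4.8]
width: 19.6
grasp_force: 30.0
```

```bash
python3 - <<'E'
from h import *
go([610.5,-194.7,143.6],tool(-27.3)); print(readout.get_obs()['moment']);s=snap('side','s5');t=snap('top','t5')
cv2.imwrite('pics/v4.png',np.hstack([cv2.resize(t['pixels'][190:290,320:450,::-1],(400,308)),cv2.resize(s['pixels'][220:338,270:420,::-1],(400,308))]))
E
```

```text
shift [-0.01  0.01 -0.37] turn [-0.    0.01  0.04] | grasp now [ 611.14 -195.1   161.96] y [ 0.89 -0.46  0.  ] z [ 0.  0. -1.] F [ 0.19  0.46 -4.84] w 19.64716186888272 t 15.4
[-0.02 -0.07  0.  ]
```

View pics/v4.png

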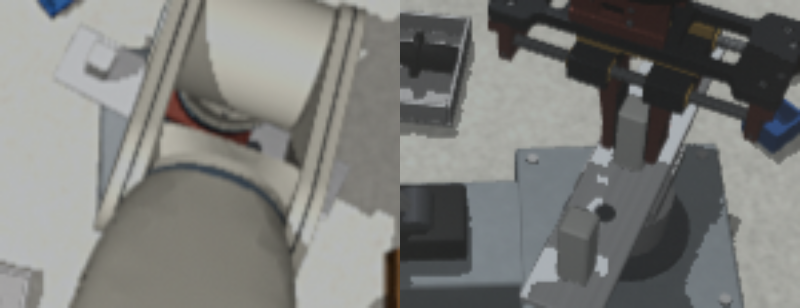

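The shank is about 23 mm into the socket with no contact force. Lowering on.

Call:
step_arm(
  targets=[
    [[0,0,-0.1,0,0,0,0],[0,0,-0.1,0,0,0,0],[0,0,-0.08,0,0,0,0],[0,0,-0.04,0,0,0,0],[0,0,0,0,0,0,0]],
  ],
)

```text
t: 16.12
ee_pos: [611.3, -194.5, 308.5]
orientation: [-2.685, -1.63, -0.003]
ft_force: [3.5, 4.4, -3.6]
width: 19.9
grasp_force: 30.0
```

```bash
python3 - <<'E'
from h import *
go([610.5,-194.7,143.6],tool(-27.3)); print(readout.get_obs()['moment'])
E
```

```text
shift [-0.02 -0.   -0.04] turn [-0.02  0.02  0.04] | grasp now [ 611.58 -194.24  145.49] y [ 0.89 -0.46  0.  ] z [ 0.  0. -1.] F [ 3.46  4.4  -3.63] w 19.93154760627028 t 16.125
[ 1.12 -0.76  0.04]
```

Call:
step_arm(
  targets=[
    [[0.02,0.02,-0.04,0,0,0,0],[0,0,-0.04,0,0,0,0],[0,0,0,0,0,0,0],[0,0,0,0,0,0,0],[0,0,0,0,0,0,0]],
  ],
)

```text
t: 16.75
ee_pos: [611.9, -193.9, 306.6]
orientation: [-2.685, -1.631, -0.001]
ft_force: [-4.9, 5.0, 13.7]
width: 20.0
grasp_force: 30.0
```

```bash
python3 - <<'E'
from h import *
go([610.5,-194.7,143.6],tool(-27.3)); print(readout.get_obs()['moment'])
E
```

```text
shift [-0.03 -0.02  0.  ] turn [-0.01  0.01  0.04] | grasp now [ 611.98 -193.83  143.57] y [ 0.89 -0.46  0.  ] z [ 0.  0. -1.] F [-4.91  4.96 13.72] w 19.964673155752724 t 16.75
[1.11 0.88 0.03]
```

The carrier is seated: grasp height is 143.6 as computed, with a 14 N upward reaction. Releasing, rising, and looking for the cans again.

Call:
step_arm(
  targets=[
    [[0,0,0,0,0,0,0.6],[0,0,0,0,0,0,0.6],[0,0,0,0,0,0,0.6],[0,0,0.4,0,0,0,0.6],[0,0,0.7,0,0,0,0.6]],
  ],
)

```text
t: 17.38
ee_pos: [611.6, -194.1, 360.0]
orientation: [-2.684, -1.63, 0.001]
ft_force: [0.3, -0.3, -0.7]
width: 52.9
grasp_force: 0.0
```

Call:
step_arm(
  targets=[
    [[0,0,0.8,0,0,0,0.2],[0,0.5,0.7,0,0,0.7,0],[0,0.8,0,0,0,0.9,0],[0,0.8,0,0,0,0.9,0],[0,0.8,0,0,0,0.9,0]],
  ],
)

```text
t: 18.0
ee_pos: [611.8, -48.0, 436.4]
orientation: [2.47, 1.939, 0.003]
ft_force: [-0.6, -0.1, -1.1]
width: 6.4
grasp_force: 0.0
```

Call:
step_arm(
  targets=[
    [[0,0.8,0,0,0,0.9,0],[0,0.8,0,0,0,0.9,0],[0,0.8,0,0,0,0.9,0],[0,0.8,0,0,0,0.9,0],[0,0,0,0,0,0,0]],
  ],
)

```text
t: 18.62
ee_pos: [611.7, 113.2, 436.1]
orientation: [2.206, 2.235, 0.003]
ft_force: [0.8, -1.4, -0.2]
width: 0.8
grasp_force: 0.0
```

```bash
cat >> h.py <<'E'
def cans(d,x=(330,700),y=(60,430),show=True):
    """blobs of bench deviation: colourful-less can-like pixels vs mat/bench"""
    im=d['pixels'].astype(int); return im
E
python3 - <<'E'
from h import *
d=np.array([.235,-.972])
g=np.r_[np.array([609,323])-d*45,75]
go([g[0],g[1],150],tool(13.6))
t=snap('top','t6');s=snap('side','s6')
m=np.hstack([cv2.resize(t['pixels'][190:350,130:450,::-1],(400,200)),cv2.resize(s['pixels'][100:400,200:440,::-1],(400,500))][:1])
o=np.zeros((500,800,3),np.uint8);o[:200,:400]=m;o[:,400:]=cv2.resize(s['pixels'][100:400,200:440,::-1],(400,500));cv2.imwrite('pics/v5.png',o)
E
```

```text
shift [-0.27  5.07 -2.46] turn [-0.02  0.03  3.21] | grasp now [612.06 113.35 273.07] y [1.   0.01 0.  ] z [ 0.  0. -1.] F [ 0.84 -1.37 -0.16] w 0.8272304793167199 t 18.625
```

View pics/v5.png

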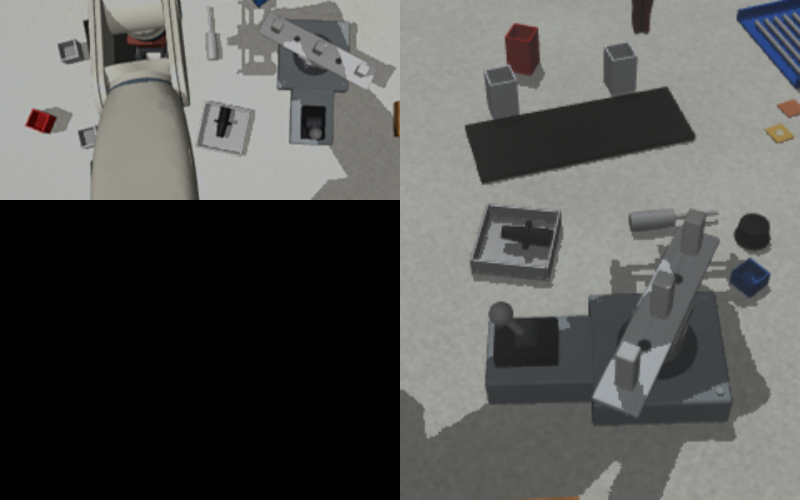

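The carrier sits level on the nose, aligned with the dogs, and the cans are unmoved. Now to tip the far can.

Call:
step_arm(
  targets=[
    [[-0.05,0.85,-0.35,0,0,0.55,0],[-0.05,0.85,-0.35,0,0,0.55,0],[-0.05,0.85,-0.35,0,0,0.55,0],[-0.05,0.85,-0.35,0,0,0.55,0],[-0.05,0.85,-0.35,0,0,0.55,0]],
  ],
)

```text
t: 19.35
ee_pos: [600.0, 323.2, 347.2]
orientation: [1.988, 2.432, 0.001]
ft_force: [-0.5, -0.4, -0.4]
width: 0.7
grasp_force: 0.0
```

Call:
step_arm(
  targets=[
    [[0,0.82,-0.35,0,0,0.5,0],[0,0,-0.4,0,0,0,0],[0,0,-0.8,0,0,0,0],[0,0,-0.7,0,0,0,0],[0,0,0,0,0,0,0]],
  ],
)

```text
t: 19.98
ee_pos: [598.8, 361.8, 231.8]
orientation: [-1.945, -2.464, 0.009]
ft_force: [-0.8, -0.1, 0.0]
width: 0.8
grasp_force: 0.0
```

```bash
python3 - <<'E'
from h import *
t=load('t6');s=load('s6')
T=lambda x,y:c2p(x,y,1.25,130,190);S=lambda x,y:((x-400+.5)*.6-.5+200,(y+.5)*.6-.5+100)
for a,b in(((277,27),(695,217)),((320,47),(663,278)),((364,70),(628,352))): print(onz(t,*T(*a),165),onz(s,*S(*b),165))
d=np.array([.235,-.972]);go(np.r_[np.array([609,323])-d*45,65],tool(13.6))
E
```

```text
[ 645.73 -108.98  165.  ] [ 655.46 -113.88  165.  ]
[ 607.15 -193.64  165.  ] [ 611.31 -195.75  165.  ]
[ 563.03 -279.52  165.  ] [ 568.32 -282.3   165.  ]
shift [-0.01  0.1  -0.08] turn [ 0.04 -0.07  0.05] | grasp now [597.99 361.32  68.76] y [ 0.97  0.23 -0.01] z [-0.01 -0.   -1.  ] F [-0.79 -0.05  0.01] w 0.7976212589492729 t 19.975
```

Call:
step_arm(
  targets=[
    [[0.03,-0.12,-0.04,0,0,0,0],[0.03,-0.12,0,0,0,0,0],[0.03,-0.12,0,0,0,0,0],[0.03,-0.12,0,0,0,0,0],[0.03,-0.12,0.02,0,0,0,0]],
  ],
)

```text
t: 20.6
ee_pos: [607.0, 333.9, 234.0]
orientation: [-1.944, -2.468, -0.001]
ft_force: [0.2, 0.5, 0.9]
width: 0.3
grasp_force: 0.2
```

Call:
step_arm(
  targets=[
    [[0.03,-0.12,0.04,0,0,0,0],[0.03,-0.12,0.05,0,0,0,0],[0.03,-0.12,0.05,0,0,0,0],[0,0,0,0,0,0,0],[0,0,0,0,0,0,0]],
  ],
)

```text
t: 21.22
ee_pos: [611.4, 316.4, 240.7]
orientation: [-1.944, -2.468, -0.001]
ft_force: [-0.1, -0.3, -0.9]
width: 0.6
grasp_force: 0.0
```

```bash
python3 - <<'E'
from h import *
go([600,300,65]); s=snap('side','s7');a=load('s0') if 0 else load('side0')
df=(np.abs(s['pixels'].astype(int)-a['pixels']).sum(2)>60)
print(df[120:160,315:350].mean())
cv2.imwrite('pics/v6.png',cv2.resize(s['pixels'][60:240,210:450,::-1],(800,600),interpolation=cv2.INTER_CUBIC))
# light gray blob on dark mat
g=s['pixels'].astype(int);print([ (v,[int(g[v,u].mean()) for u in range(315,365,4)]) for v in range(120,180,5)])
E
```

```text
shift [-0.23 -0.33 -0.25] turn [0. 0. 0.] | grasp now [611.38 316.53  77.68] y [0.97 0.23 0.  ] z [ 0.  0. -1.] F [-0.14 -0.3  -0.87] w 0.6040659786130903 t 21.225
0.49785714285714283
[(120, [156, 155, 153, 94, 39, 36, 80, 152, 155, 150, 154, 154, 154]), (125, [157, 151, 155, 150, 39, 36, 152, 156, 153, 152, 151, 154, 154]), (130, [154, 157, 157, 153, 39, 39, 154, 154, 151, 152, 151, 151, 153]), (135, [150, 155, 154, 152, 38, 38, 155, 153, 153, 151, 152, 152, 153]), (140, [154, 154, 150, 153, 149, 122, 164, 150, 152, 151, 154, 152, 150]), (145, [151, 151, 151, 87, 97, 97, 97, 97, 151, 153, 151, 149, 150]), (150, [153, 155, 151, 87, 71, 98, 97, 98, 99, 150, 154, 149, 150]), (155, [151, 151, 150, 114, 69, 96, 99, 95, 85, 52, 37, 38, 155]), (160, [84, 36, 37, 35, 68, 69, 96, 98, 69, 36, 33, 34, 33]), (165, [36, 35, 34, 33, 32, 70, 97, 97, 98, 32, 32, 33, 34]), (170, [31, 35, 31, 31, 31, 37, 31, 31, 31, 32, 37, 36, 37]), (175, [30, 31, 33, 30, 31, 31, 31, 31, 30, 32, 32, 32, 33])]
```

```bash
cat >> h.py <<'E'
def lying(d,box,lo=84,hi=110,z=48):
    u0,u1,v0,v1=box; g=cv2.cvtColor(d['pixels'],cv2.COLOR_RGB2GRAY)[v0:v1,u0:u1]
    for nm,l,h in(('top',lo,hi),('all',55,125)):
        m=((g>=l)&(g<=h)).astype(np.uint8)
        n,L,st,c=cv2.connectedComponentsWithStats(m,connectivity=4);k=1+np.argmax(st[1:,4]);
        cs,_=cv2.findContours((L==k).astype(np.uint8),0,1);r=cv2.minAreaRect(max(cs,key=cv2.contourArea))
        q=np.array([onz(d,u+u0,v+v0,z)[:2] for u,v in cv2.boxPoints(r)]);print(nm,st[k],onz(d,c[k][0]+u0,c[k][1]+v0,z)[:2],q.ravel(),q.mean(0))
E
python3 - <<'E'
from h import *
s=load('s7');lying(s,(310,370,135,185))
g=cv2.cvtColor(s['pixels'],cv2.COLOR_RGB2GRAY)[136:174,320:356]
for i,r in enumerate(g): print(136+i,' '.join('%3d'%x for x in r[::1]))
E
```

```text
top [ 19   6  22  28 345] [626.74 255.06] [601.74 300.07 644.78 320.39 656.26 211.48 615.5  193.58] [629.57 256.38]
all [ 17   5  28  30 551] [623.66 250.11] [583.24 285.05 640.31 334.22 669.69 223.26 614.99 179.73] [627.06 255.56]
136 157 156 157 156 155 156 157 155 155 151  50  39  39  42  47  43  46  83 156 158 158 157 154 152 152 151 151 151 154 157 156 154 153 150 148 151
137 155 157 158 155 157 159 160 159 155 150 103  43  55  86 102  87  89 129 155 155 156 155 151 150 152 151 152 152 153 155 158 155 156 154 153 155
138 155 157 158 156 157 158 159 159 158 155 152  87 110 159 158 155 156 156 155 155 154 154 154 152 149 151 152 153 152 153 156 157 160 160 159 157
139 153 155 154 154 155 156 158 158 158 159 156 154 155 155 152 150 151 158 158 157 159 160 160 155 154 155 153 152 152 153 155 156 158 160 157 156
140 154 154 153 151 152 153 154 154 156 156 150 150 149 147 135 122 126 154 164 164 164 164 164 151 156 156 155 154 155 157 154 153 153 153 153 155
141 155 153 152 152 155 158 155 153 154 155 122 121 109  98  98  99  97 102 156 156 156 156 154 125 153 156 152 153 154 155 154 
[... 4055 characters left out ...]
  32  31  32  32  31  32  49  72  74  58  49  47  32  33  33  32  32  33  33  33  32  33  33  36  37  37  38
170  36  35  30  31  31  31  31  32  32  32  32  32  32  32  31  38  39  32  31  31  33  31  32  32  33  32  32  31  32  33  32  32  32  37  37  37
171  32  31  32  31  32  31  31  31  31  30  30  31  32  30  31  31  31  31  32  31  32  32  32  32  32  33  33  33  32  33  32  33  34  34  37  36
172  32  31  31  30  32  31  31  32  31  32  31  31  30  32  32  31  31  31  32  31  32  31  33  31  32  31  33  32  32  32  33  31  32  32  33  37
173  32  32  32  32  32  32  32  31  31  31  30  30  31  31  32  32  31  32  31  31  31  32  32  32  32  32  32  32  32  33  33  32  32  32  32  33
```

```bash
python3 - <<'E'
from h import *
s=load('s7')
q=np.array([onz(s,*p,48)[:2] for p in((328.5,143),(343.5,141),(350.3,153.5),(335.7,156.8))]);print(q,q.mean(0))
print(np.degrees(np.arctan2(*((q[2]+q[3]-q[0]-q[1])/2)[::-1])),np.linalg.norm((q[2]+q[3]-q[0]-q[1])/2),np.linalg.norm(q[1]-q[0]),np.linalg.norm(q[2]-q[3]))
E
```

```text
[[601.75 296.79]
 [640.31 303.1 ]
 [652.29 252.25]
 [615.25 241.29]] [627.4  273.36]
-76.52862802081779 54.679660302134735 39.06740672150741 38.6255891005359
```

```bash
python3 - <<'E'
from h import *
s=load('s7')
for p in((328,158),(335.5,169.5)): print(onz(s,*p,8)[:2],onz(s,*p,0)[:2])
for P in((600,300,48),(600,300,8),(615.3,237,48),(615.3,237,8)): print(proj(s,P))
E
```

```text
[600.64 286.86] [601.55 296.7 ]
[616.04 240.78] [617.1  250.17]
[327.71 142.24]
[327.38 154.77]
[335.87 157.92]
[335.33 170.5 ]
```

The text dump shows the can lying on the mat, mouth towards -y, axis centre about (626,272), aligned with the mat. Next, lean the hand for the grasp.

```bash
python3 - <<'E'
from h import *
R=tool(13.5,45,103.5);z=R.apply([0,0,1]);g=np.array([625,276,33])
print(readout.get_obs()['qpos'],z)
go(g-90*z,R);go(g,R)
E
```

```text
[0.46 0.71 1.56 0.   0.87 0.22] [ 0.17 -0.69 -0.71]
shift [-0.56  2.67 -0.57] turn [-10.95  -2.63  -0.01] | grasp now [611.34 316.6   77.62] y [0.97 0.23 0.  ] z [ 0.  0. -1.] F [ 0.09  0.63 -0.39] w 0.5534448401941929 t 21.275
shift [-0.26  1.43 -1.85] turn [-10.95  -2.63  -0.01] | grasp now [611.34 316.6   77.62] y [0.97 0.23 0.  ] z [ 0.  0. -1.] F [ 0.09  0.63 -0.39] w 0.5534448401941929 t 21.275
```

Call:
step_arm(
  targets=[
    [[-0.04,0.18,0.25,-0.73,-0.175,0,0.3],[-0.04,0.18,0.25,-0.73,-0.175,0,0.6],[-0.04,0.18,0.25,-0.73,-0.175,0,0.8],[-0.04,0.18,0.25,-0.73,-0.175,0,0.8],[-0.04,0.18,0.25,-0.73,-0.175,0,0.8]],
  ],
)

```text
t: 21.9
ee_pos: [601.1, 362.0, 303.5]
orientation: [1.81, 2.298, -0.24]
ft_force: [-1.0, -0.7, 0.0]
width: 46.8
grasp_force: 0.0
```

Call:
step_arm(
  targets=[
    [[-0.04,0.18,-0.18,-0.73,-0.175,0,0.8],[-0.04,0.18,-0.18,-0.73,-0.175,0,0.8],[-0.04,0.18,-0.18,-0.73,-0.175,0,0.8],[-0.04,0.18,-0.18,-0.73,-0.175,0,0.8],[-0.04,0.18,-0.18,-0.73,-0.175,0,0.8]],
  ],
)

```text
t: 22.52
ee_pos: [591.1, 407.0, 257.7]
orientation: [1.666, 2.117, -0.448]
ft_force: [0.2, -0.3, -0.6]
width: 70.5
grasp_force: 0.0
```

Call:
step_arm(
  targets=[
    [[-0.04,0.18,-0.18,-0.73,-0.175,0,0.8],[-0.04,0.18,-0.18,-0.73,-0.175,0,0.8],[-0.04,0.18,-0.18,-0.73,-0.175,0,0.8],[-0.04,0.18,-0.18,-0.73,-0.175,0,0.8],[-0.04,0.18,-0.18,-0.73,-0.175,0,0.8]],
  ],
)

```text
t: 23.15
ee_pos: [581.2, 452.0, 212.5]
orientation: [1.515, 1.924, -0.631]
ft_force: [0.5, 0.1, -0.5]
width: 70.4
grasp_force: 0.0
```

```bash
python3 - <<'E'
from h import *
R=tool(13.5,45,103.5)
go([625,276,33],R); print(readout.get_obs()['qpos'])
t=snap('top','t8');s=snap('side','s8')
g=cv2.cvtColor(s['pixels'],cv2.COLOR_RGB2GRAY)
for v in range(136,172,2): print(v,' '.join('%3d'%x for x in g[v,320:358:2]))
g=cv2.cvtColor(t['pixels'],cv2.COLOR_RGB2GRAY)
print([proj(t,p) for p in((600,300,48),(652,245,48))])
for v in range(214,246,2): print(v,' '.join('%3d'%x for x in g[v,180:230:2]))
E
```

```text
shift [ 0.34 -1.28 -1.29] turn [ 0.05  0.   -0.01] | grasp now [608.2  339.59  97.65] y [ 0.97  0.23 -0.  ] z [ 0.17 -0.69 -0.7 ] F [ 0.47  0.14 -0.51] w 70.40322386015146 t 23.15
[ 0.75  0.9   1.33 -0.67  1.41  0.8 ]
136  92  91  90  92  91  90  91  91  92  91  93  90  89  88  91  92 148 143 149
138  89  92  91  93  92  91  92  92  91  90  95  95  88  89  88  92 153 145 144
140  90  89  89  89  91  90  91 106 132 158 159 156  91  91  92  90  89  90  92
142  90  91  90  90  95  95 100 158 158 158 159 158 125  88  89  90  91  91  89
144  90  90  90  88  79  96 158 158 159 158 159 158 158  92  90  89  89  92  89
146  88  88  89  89  66 152 159 159 158 158 159 158 159 128  91  90  91  89  87
148  88  87  90  90  66  75 159 159 158 158 158 158 159 158  94  88  89  89  90
150  91  90  87  87  66  66 152 158 158 159 159 159 159 159 156  88  89  91  91
152  87  87  90  89  67  66  70 158 158 158 158 159 159 159 158 125  85  84  68
154  87  88  90  88  67  67  66 110 158 158 158 158 159 153 151 127  34  33  34
156  87  87  88  88  69  66  65  69 155 153 148 110  72  70  67  70  33  35  35
15
[... 1572 characters left out ...]
 123 132 131 134 182 186 179 169 141 118  81  78  64  63  32  31  31  29  31
234 124 126 126 126 122 120 123 134 135 122 115 116  80  77  65  60  39  33  31  29  28  31  32  29  31
236 123 120 120 119 122 123 121 119  78  74  85  64  39  23  19  17  16  20  31  32  31  30  31  31  28
238 126 123 128 122 121 122 122 122 118 121 123  91  14  17  14  19  15  18  18  20  30  32  30  29  31
240 114 107 106  97 123 124 124 122 123 122 124 114  18  18  19  16  17  13  14  19  18  23  32  31  30
242  38  35  33  33 117 119 121 122 119 123 126 122  31  17  18  17  20  15  21  17  17  17  14  31  31
244  27  29  59 109 123 120 120 121 122 123 125 123  48  16  18  18  18  17  18  20  18  15  17  15  23
```

```bash
python3 - <<'E'
from h import *
t=load('t8'); print([onz(t,*p,48)[:2] for p in((203.5,224.5),(215.5,222.7),(191.5,226.2))])
E
```

```text
[array([625.49, 279.22]), array([630.82, 247.34]), array([620.44, 311.1 ])]
```

Call:
step_arm(
  targets=[
    [[0.07,-0.24,-0.26,0,0,0,0.8],[0.07,-0.24,-0.26,0,0,0,0.8],[0.07,-0.24,-0.26,0,0,0,0.8],[0.06,-0.24,-0.26,0,0,0,0.8],[0.06,-0.24,-0.25,0,0,0,0.8]],
  ],
)

```text
t: 23.88
ee_pos: [598.2, 390.2, 147.7]
orientation: [1.517, 1.926, -0.63]
ft_force: [-1.0, -0.0, -0.5]
width: 70.3
grasp_force: 0.0
```

Call:
step_arm(
  targets=[
    [[0,0,0,0,0,0,0.4],[0,0,0,0,0,0,0.4],[0,0,0,0,0,0,0.4],[0,0,0,0,0,0,0.4],[0,0,0,0,0,0,0.4]],
  ],
)

```text
t: 24.5
ee_pos: [597.9, 392.0, 149.3]
orientation: [1.517, 1.926, -0.627]
ft_force: [-0.5, 2.1, 2.4]
width: 39.7
grasp_force: 30.0
```

```bash
python3 - <<'E'
from h import *
go([624.5,280,33],tool(13.5,45,103.5)); print(readout.get_obs()['grasp_force'])
E
```

```text
shift [-0.01  0.   -0.02] turn [-0.    0.01 -0.02] | grasp now [625.03 280.    34.03] y [0.97 0.23 0.  ] z [ 0.17 -0.69 -0.71] F [-0.49  2.08  2.4 ] w 39.7320861435439 t 24.5
29.990934283978277
```

The can is gripped (39.7 mm). Lift, then turn it mouth down on the way to the far post.

Call:
step_arm(
  targets=[
    [[0,0,0.3,0,0,0,0.4],[0,0,0.6,0,0,0,0.4],[0,0,0.8,0,0,0,0.4],[0,0,0.9,0,0,0,0.4],[0,0,0.9,0,0,0,0.4]],
  ],
)

```text
t: 25.12
ee_pos: [597.7, 391.1, 325.9]
orientation: [1.517, 1.926, -0.629]
ft_force: [0.4, 0.2, -0.8]
width: 40.2
grasp_force: 30.0
```

```bash
cat >> h.py <<'E'
nose=np.array([611.8,-194.]);bd=np.array([np.cos(np.radians(62.7)),np.sin(np.radians(62.7))])
lean=np.array([np.cos(np.radians(-27.3)),np.sin(np.radians(-27.3))])
RP=tool(62.7,45,-27.3)
def overpost(sgn,z,off=6): return np.r_[nose+sgn*95*bd+off*lean,z]
E
python3 - <<'E'
from h import *
go(overpost(1,235),RP); print(readout.get_obs()['width'])
go([560,150,260],tool(13.5,45,-76.5))
E
```

```text
shift [  3.31 -11.13   0.49] turn [18.16 14.24  9.59] | grasp now [624.57 279.07 210.59] y [ 0.97  0.23 -0.  ] z [ 0.16 -0.69 -0.71] F [ 0.4   0.25 -0.78] w 40.1620371731838 t 25.125
40.1620371731838
shift [-0.22 -7.06  0.99] turn [21.88  5.25 -0.01] | grasp now [624.57 279.07 210.59] y [ 0.97  0.23 -0.  ] z [ 0.16 -0.69 -0.71] F [ 0.4   0.25 -0.78] w 40.1620371731838 t 25.125
```

Call:
step_arm(
  targets=[
    [[0.13,-0.44,0.1,0.73,0.57,0.38,0.4],[0.13,-0.44,0.1,0.73,0.57,0.38,0.4],[0.13,-0.44,0.1,0.73,0.57,0.38,0.4],[0.13,-0.44,0.1,0.73,0.57,0.38,0.4],[0.13,-0.44,0.1,0.73,0.57,0.38,0.4]],
  ],
)

```text
t: 25.75
ee_pos: [630.3, 280.5, 349.7]
orientation: [1.507, 2.314, -0.506]
ft_force: [-0.5, 0.5, -1.7]
width: 39.5
grasp_force: 30.0
```

Call:
step_arm(
  targets=[
    [[0.13,-0.44,0.1,0.73,0.57,0.38,0.4],[0.13,-0.44,0.1,0.73,0.57,0.38,0.4],[0.13,-0.44,0.1,0.73,0.57,0.38,0.4],[0.13,-0.44,0.1,0.73,0.57,0.38,0.4],[0.13,-0.44,0.1,0.73,0.57,0.38,0.4]],
  ],
)

```text
t: 26.38
ee_pos: [662.7, 170.5, 374.7]
orientation: [1.454, 2.699, -0.35]
ft_force: [-0.6, -0.7, -0.1]
width: 39.7
grasp_force: 30.0
```

Call:
step_arm(
  targets=[
    [[0.13,-0.44,0,0.73,0.57,0.38,0.4],[0.13,-0.44,0,0.73,0.57,0.38,0.4],[0.13,-0.44,0,0.73,0.57,0.38,0.4],[0.13,-0.44,0,0.73,0.57,0.38,0.4],[0.13,-0.44,0,0.73,0.57,0.38,0.4]],
  ],
)

```text
t: 27.0
ee_pos: [695.2, 60.5, 374.6]
orientation: [-1.17, -2.671, 0.134]
ft_force: [-0.5, -0.1, -0.4]
width: 39.8
grasp_force: 30.0
```

```bash
python3 - <<'E'
from h import *
go(overpost(1,240),RP); print(readout.get_obs()['qpos'])
E
```

```text
shift [ 1.36 -4.51 -0.39] turn [7.22 5.63 3.87] | grasp now [656.44  61.42 216.28] y [ 0.71  0.68 -0.17] z [-0.24  0.01 -0.97] F [-0.51 -0.14 -0.43] w 39.76102728597845 t 27.0
[ 0.07  0.61  1.4   0.02  1.37 -0.69]
```

Call:
step_arm(
  targets=[
    [[0.13,-0.4,0,0.72,0.56,0.39,0.4],[0.13,-0.4,0,0.72,0.56,0.39,0.4],[0.13,-0.45,0,0.72,0.56,0.39,0.4],[0.13,-0.45,0,0.72,0.56,0.39,0.4],[0.13,-0.45,0,0.72,0.56,0.39,0.4]],
  ],
)

```text
t: 27.62
ee_pos: [727.8, -47.0, 374.6]
orientation: [-0.853, -2.506, -0.061]
ft_force: [0.5, -0.2, 0.2]
width: 40.0
grasp_force: 30.0
```

Call:
step_arm(
  targets=[
    [[0.14,-0.47,-0.05,0.72,0.56,0.39,0.4],[0.14,-0.47,-0.05,0.72,0.56,0.39,0.4],[0.14,-0.47,-0.08,0.72,0.56,0.39,0.4],[0.14,-0.47,-0.1,0.72,0.56,0.39,0.4],[0.14,-0.47,-0.1,0.72,0.56,0.38,0.4]],
  ],
)

```text
t: 28.25
ee_pos: [762.8, -164.5, 355.4]
orientation: [-0.558, -2.305, -0.231]
ft_force: [0.4, 0.5, -2.1]
width: 39.9
grasp_force: 30.0
```

Call:
step_arm(
  targets=[
    [[0,0,0,0,0,0,0.4],[0,0,0,0,0,0,0.4],[0,0,0,0,0,0,0.4],[0,0,0,0,0,0,0.4],[0,0,0,0,0,0,0.4]],
  ],
)

```text
t: 28.88
ee_pos: [762.9, -163.1, 355.1]
orientation: [-0.56, -2.306, -0.229]
ft_force: [-0.2, 0.1, -1.5]
width: 40.1
grasp_force: 30.0
```

```bash
python3 - <<'E'
from h import *
go(overpost(1,215),RP); print(readout.get_obs()['qpos'])
s=snap('side','s9');t=snap('top','t9')
o=np.hstack([cv2.resize(t['pixels'][170:290,300:420,::-1],(400,400),interpolation=cv2.INTER_CUBIC),cv2.resize(s['pixels'][170:330,290:450,::-1],(400,400),interpolation=cv2.INTER_CUBIC)]);cv2.imwrite('pics/v7.png',o)
E
```

```text
shift [ 0.01 -0.04 -0.5 ] turn [ 0.04  0.06 -0.01] | grasp now [ 660.88 -110.58  239.26] y [ 0.46  0.89 -0.  ] z [-0.63  0.32 -0.71] F [-0.16  0.15 -1.48] w 40.12532245811648 t 28.875
[-0.25  0.87  1.02  0.17  2.01 -1.34]
```

View pics/v7.png

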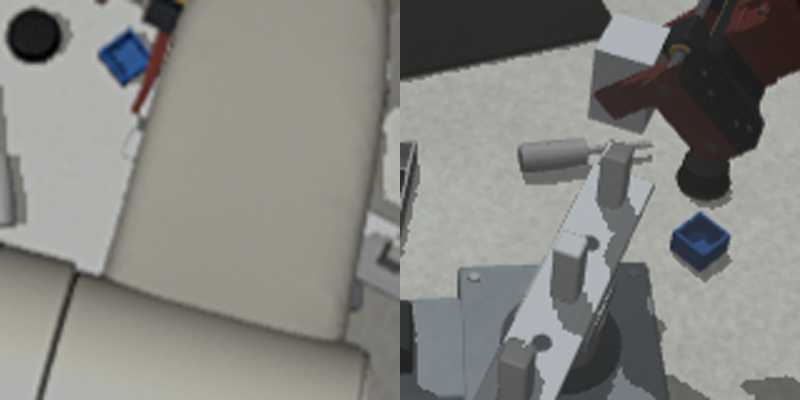

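The can is held upright, mouth down. In the side half, its closed end is centred at about (634,40) and the target post top at about (620,150).

```bash
python3 - <<'E'
from h import *
s=load('s9'); f=lambda x,y:((x-400+.5)/2.5-.5+290,(y+.5)/2.5-.5+170)
g=cv2.cvtColor(s['pixels'],cv2.COLOR_RGB2GRAY)
for v in range(172,240,2): print(v,' '.join('%3d'%x for x in g[v,362:400:1]))
for P in (np.r_[nose+95*bd,165],np.r_[nose+95*bd,267],np.r_[nose+95*bd,202]): print(proj(s,P))
print(onz(s,*f(634,40),267),onz(s,*f(620,151),165))
E
```

```text
172  43  44  43  43  43  43  43  43  42  51 128 163 163 163 162 163 165 167 168 166 165 165 165 165 164 162 163 164 164 166 167 168 169 169 168 167 166 164
174  42  42  43  43  43  42  43  43  42  42  46  95 161 164 165 160 159 158 159 158 159 165 166 164 163 164 163 163 163 162 164 167 164 165 168 168 166 166
176  43  43  43  42  43  42  43  42  42  43  43  47  99 175 178 178 178 178 175 167 165 165 165 167 166 167 167 168 164 163 164 164 164 166 167 169 168 166
178  43  42  43  42  43  42  42  42  42  42  43  59 150 178 178 178 178 178 178 178 179 178 178 178 178 175 168 169 165 164 164 165 167 168 161 155 102  55
180  43  42  43  43  42  42  41  42  42  44  67 149 178 178 178 178 178 178 178 178 178 178 178 178 178 178 178 178 179 178 178 178 173 108 106  80  59  41
182  42  43  42  42  43  42  42  42  44  80 178 178 178 179 178 179 178 178 178 178 178 179 177 179 178 179 178 178 178 178 178 177 178 178 177 165  42  42
184  39  39  38  37  37  36  38  43  89 178 178 178 178 178 178 178 178 178 178 178 178 178 178 178 178 178 178 178 178 178 178 178 178 177 165  42  42  42
186  54 
[... 3603 characters left out ...]
 172 172 172 145 127 117 119 116 115 114 113 112 112 108  96  75 140 165 162 158 162 158 102 108 172 171 167 168 171 175 172 168 167
234  73  72  79 148 170 168 172 160 100  93  93  93  92  95 102 108 116 117 101  70  73 105 103 102 104 118 116 118 124 173 171 169 168 168 172 172 170 168
236 106 106 106 104 109 175 178 175  87  94  93  93  93  93  93  93  93  89  80  72 101 170 169 168 167 168 167 169 173 175 173 170 171 172 172 170 170 170
238 106 104 105 109 176 178 178 157  87  93  93  92  92  93  93  93  93  87  72  76 143 170 170 169 168 166 164 163 166 167 167 169 171 171 171 170 168 167
[376.42 228.26]
[382.17 186.23]
[378.39 213.85]
[ 657.43 -108.38  267.  ] [ 657.05 -114.22  165.  ]
```

Call:
step_arm(
  targets=[
    [[0.01,-0.08,-0.2,0.04,0.06,0,0.4],[0,0,-0.3,0,0,0,0.4],[0,0,-0.2,0,0,0,0.4],[0,0,-0.2,0,0,0,0.4],[0,0,0,0,0,0,0.4]],
  ],
)

```text
t: 29.6
ee_pos: [763.1, -167.5, 308.2]
orientation: [-0.559, -2.299, -0.231]
ft_force: [0.1, -0.3, 0.3]
width: 40.3
grasp_force: 30.0
```

Call:
step_arm(
  targets=[
    [[0,0,-0.2,0,0,0,0.4],[0,0,-0.2,0,0,0,0.4],[0,0,-0.2,0,0,0,0.4],[0,0,-0.1,0,0,0,0.4],[0,0,0,0,0,0,0.4]],
  ],
)

```text
t: 30.22
ee_pos: [763.3, -167.6, 274.0]
orientation: [-0.559, -2.3, -0.231]
ft_force: [-0.1, 0.4, -1.4]
width: 39.8
grasp_force: 30.0
```

```bash
python3 - <<'E'
from h import *
go(overpost(1,147),RP); print(readout.get_obs()['moment'])
s=snap('side','s10')
g=cv2.cvtColor(s['pixels'],cv2.COLOR_RGB2GRAY)
for v in range(206,262,2): print(v,' '.join('%3d'%x for x in g[v,355:400:1]))
E
```

```text
shift [-0.    0.05 -0.23] turn [-0.   -0.02  0.  ] | grasp now [ 660.65 -114.67  158.91] y [ 0.46  0.89 -0.  ] z [-0.63  0.32 -0.71] F [-0.1   0.37 -1.4 ] w 39.79503168734702 t 30.225
[-0.14 -0.51 -0.02]
206 164 165 165 166 167 166 165 166 164 165 166 168 170 167 163 163 166 169 171 172 171 169 166 168 171 169 167 167 168 169 166 164 167 171 173 172 171 170 168 169 169 168 167 165 166
208 170 169 169 169 168 166 165 163 167 169 167 165 165 167 169 170 170 167 166 164 166 165 165 165 164 165 164 165 167 166 168 171 172 172 173 172 172 171 170 173 172 172 169 167 169
210 169 169 170 169 167 170 170 168 169 173 170 166 161 162 165 167 170 173 172 167 166 167 167 169 167 167 167 166 168 172 173 171 170 169 167 166 169 170 167 169 171 169 162 160  98
212 167 167 165 166 169 171 172 173 173 172 170 167 168 169 168 168 176 177 177 177 177 177 175 175 173 172 168 164 167 169 169 168 167 167 169 169 169 170 163 158 105  62  57  58  58
214 169 168 165 163 163 163 162 165 166 167 167 170 169 169 168 175 177 177 177 177 177 177 177 177 177 177 176 177 177 176 174 174 174 173 166 159 105  58  58 
[... 3555 characters left out ...]
 166 108 108 109 108 104 103 102 104 106 108 107 106 103 102  95  90  91  89  85  97 105 105  94 122 167 163 109  55  43  42  43  42  42  42  42  41
256 167 136 177 178 177 177 174 119 108 108 108 108 104 103 102 104 106 108 107 106 106 106 105 104 105 106 105 104 105 106  95 101 167 165 165 162 160 109  47  43  41  43  41  41  42
258 135 177 177 177 177 177 177 177 174 108 108 104 103 102 104 106 107 106 105 106 106 105 104 105 106 105 105 105 106  97 104 172 167 164 164 163 164 165 162  65  43  42  42  41  41
260 177 177 177 177 177 178 177 177 174 109 105 102 102 104 105 106 106 105 106 106 106 104 105 105 105 105 105 105  98 102 166 166 162 160 164 166 165 164 166 163 133  54  41  43  42
```

The can is going over the post with no contact force. Lower the last bit and release.

Call:
step_arm(
  targets=[
    [[0,0,-0.1,0,0,0,0.4],[0,0,-0.08,0,0,0,0.4],[0,0,0,0,0,0,0.4],[0,0,0,0,0,0,0.4],[0,0,0,0,0,0,0.4]],
  ],
)

```text
t: 30.9
ee_pos: [763.4, -167.6, 265.9]
orientation: [-0.559, -2.301, -0.231]
ft_force: [-0.1, -0.2, -0.8]
width: 39.9
grasp_force: 30.0
```

```bash
python3 - <<'E'
from h import *
go(overpost(1,147),RP); print(readout.get_obs()['moment'])
E
```

```text
shift [-0.01  0.05 -0.07] turn [ 0.   -0.01  0.  ] | grasp now [ 660.96 -114.75  150.68] y [ 0.46  0.89 -0.  ] z [-0.63  0.32 -0.71] F [-0.11 -0.2  -0.78] w 39.86784607706069 t 30.9
[-0.18 -0.48  0.04]
```

Call:
step_arm(
  targets=[
    [[0,0,-0.04,0,0,0,0.4],[0,0,-0.04,0,0,0,0.4],[0,0,-0.03,0,0,0,0.4],[0,0,0,0,0,0,0.4],[0,0,0,0,0,0,0.4]],
  ],
)

```text
t: 31.52
ee_pos: [763.4, -167.6, 260.4]
orientation: [-0.559, -2.301, -0.231]
ft_force: [-0.7, 0.4, 2.2]
width: 40.2
grasp_force: 30.0
```

```bash
python3 - <<'E'
from h import *
go(overpost(1,147),RP); print(readout.get_obs()['moment'])
E
```

```text
shift [-0.    0.05  0.04] turn [-0.   -0.01  0.  ] | grasp now [ 660.87 -114.72  145.25] y [ 0.46  0.89 -0.  ] z [-0.63  0.32 -0.71] F [-0.69  0.38  2.21] w 40.23347615814363 t 31.525
[-0.07 -0.18  0.01]
```

Call:
step_arm(
  targets=[
    [[0,0,0,0,0,0,0.75],[0,0,0,0,0,0,0.75],[0,0,0,0,0,0,0.75],[0.15,-0.08,0.25,0,0,0,0.75],[0.25,-0.13,0.4,0,0,0,0.75]],
  ],
)

```text
t: 32.15
ee_pos: [783.7, -178.3, 293.2]
orientation: [-0.559, -2.3, -0.231]
ft_force: [0.4, -0.2, -0.2]
width: 66.0
grasp_force: 0.0
```

Call:
step_arm(
  targets=[
    [[0.3,-0.15,0.6,0,0,0,0.75],[0.2,-0.1,0.8,0,0,0,0.75],[0,0,0.9,0,-0.8,0,0.75],[0,0,0.5,0,-0.8,0,0.75],[-0.3,0.3,0,0,-0.8,0,0.75]],
  ],
)

```text
t: 32.78
ee_pos: [793.7, -176.5, 435.8]
orientation: [-0.56, -2.47, -0.289]
ft_force: [0.3, 0.9, -0.9]
width: 66.2
grasp_force: 0.0
```

```bash
python3 - <<'E'
from h import *
s=snap('side','s11');t=snap('top','t11')
# closed end of placed can at z=175
g=cv2.cvtColor(s['pixels'],cv2.COLOR_RGB2GRAY)
print(proj(s,np.r_[nose+95*bd,175]))
for v in range(216,270,3): print(v,' '.join('%3d'%x for x in g[v,352:400:2]))
# near can in both views
print(proj(s,[429,275,65]),proj(t,[429,273,65]))
d=np.array([.235,-.972]);c=np.array([429.5,273.5]);p=c-d*48
go([p[0],p[1],160],tool(13.5)); print(readout.get_obs()['qpos'])
g=cv2.cvtColor(t['pixels'],cv2.COLOR_RGB2GRAY)
for v in range(288,312,2): print(v,' '.join('%3d'%x for x in g[v,188:226:2]))
g=cv2.cvtColor(s['pixels'],cv2.COLOR_RGB2GRAY)
for v in range(136,176,3): print(v,' '.join('%3d'%x for x in g[v,244:282:2]))
E
```

```text
[376.94 224.45]
216 160 162 166 164 168 169 170 164 162 165 174 170 167 168 164 169 166 167 171 164 170 170 171 169
219 166 163 164 168 168 164 162 162 167 174 174 174 174 174 174 173 168 168 165 163 168 173 170 167
222 166 163 159 163 167 163 164 164 172 174 174 174 174 175 174 174 174 174 174 175 142 165 166 168
225 159 159 147 145 144 140 162 165 174 175 174 174 174 174 174 175 174 174 174 166 167 163 165 169
228 137 138 138 137 136 134 136 174 174 174 174 174 175 174 174 174 175 174 173  71 172 169 172 165
231 116 114 112 109 105 103  89 109 146 167 174 175 174 174 174 174 174 174  88  79 163 159 162 165
234  84  82  80  77  74  72  89  88  89  89  88  89 109 165 172 175 174 137  67 103 167 164 168 166
237  75  81  89 100 102 102  89  88  89  89  88  87  89  89  89  87  87  68  67 166 166 168 169 164
240 101  98  99 100 101 100  89  89  89  89  89  87  89  88  89  88  87  67  71 162 164 162 168 164
243 118 169 169 166 165 138  89  89  90  89  89  88  88  89  88  88  77  67  83 173 167 164 160 162
246 164 168 161 161 168 108  89  89  89  88  88  88  88  89  87  89  68  67 142  95 
[... 2349 characters left out ...]
 166 168 168 166 163  88  87  88  86  85  87  87  87  78 102
154 162 167 165 166 166 163 165 167 163  88  86  87  86  86  87  87  86  81 159
157 161 165 165 165 166 167 165 169 168 109  87  88  86  85  86  86  85  80 160
160 165 165 169 164 161 162 159 165 163 124  87  87  86  86  86  86  85  82 159
163 164 164 165 166 164 167 165 169 169 148  87  87  85  86  86  87  85  87 158
166 164 165 164 161 165 162 162 164 163 161  87  86  86  86  86  86  84  84  96
169 162 165 165 163 159 165 169 168 166 157  83  81  56  47  41  39  40  39  39
172 167 159 153 148  90  64  45  45  45  45  44  41  40  41  40  40  40  39  39
175  47  46  47  46  46  46  46  45  45  45  45  45  44  44  44  44  43  44  44
```

The first can sits on its post. The second can appears to have been knocked, so I measure it again.

```bash
python3 - <<'E'
from h import *
s=load('s11');t=load('t11')
g=cv2.cvtColor(t['pixels'],cv2.COLOR_RGB2GRAY)
for v in range(274,300,1): print(v,' '.join('%3d'%x for x in g[v,186:224:1]))
g=cv2.cvtColor(s['pixels'],cv2.COLOR_RGB2GRAY)
for v in range(134,172,2): print(v,' '.join('%3d'%x for x in g[v,258:290:1]))
E
```

```text
274 173 174 174 174 174 174 174 174 175 174 174 174 172 170 169 172 173 174 174 174 175 175 179 163  91  25  25  30  26  28  30  29  27  27  26  25  28  28
275 172 172 173 175 173 174 174 175 174 174 174 174 174 172 171 172 174 174 174 174 175 175 179 182 110  32  23  26  28  29  27  32  29  29  28  28  28  28
276 173 172 173 174 174 174 174 175 174 174 174 174 175 174 174 175 175 173 174 174 174 175 177 181 116  40  22  26  29  28  27  28  28  29  29  26  29  30
277 174 172 173 173 173 174 175 174 174 174 174 175 174 172 174 173 173 175 174 174 175 174 177 181 128  56  22  26  28  28  26  28  29  29  29  28  27  27
278 175 175 173 172 174 174 174 175 174 174 174 175 174 173 174 175 175 174 174 174 174 174 176 179 138  66  25  26  28  28  31  32  31  30  27  29  26  30
279 154 171 175 173 173 174 174 174 174 174 174 173 174 174 174 174 174 175 174 175 175 175 177 179 165  92  29  25  29  29  30  28  29  29  28  30  28  28
280 118 147 170 173 173 174 174 175 174 174 175 174 174 174 174 174 174 175 175 175 175 176 178 181 184 111  33  27  29  28  23  21  23  23  28  28  30  28
281 113 
[... 4763 characters left out ...]
 159 162 165 164 161 160 163 160 157 155
162 165 166 167 166 145  87  86  86  86  86  86  86  86  85  86  85  86  86  84  86  87  94 163 163 165 163 162 162 162 161 159 161
164 168 171 169 167 161  87  86  86  87  86  86  85  85  85  86  86  86  86  85  85  86  92 107 165 164 163 164 163 162 163 157 156
166 164 164 163 162 161  90  87  86  86  87  86  85  86  85  86  86  86  86  84  85  84  92  96  98 151 118  90  90  63  43  43  43
168 167 164 166 167 164 107  86  86  86  84  82  81  80  79  80  56  56  47  40  40  39  39  40  40  44  44  44  43  43  43  43  44
170 158 157 153 149 119  73  58  46  41  40  40  40  40  39  40  39  40  39  40  40  39  40  39  40  43  43  44  43  42  43  43  43
```

```bash
python3 - <<'E'
from h import *
t=load('t11');s=load('s11')
q=np.array([onz(t,*p,65)[:2] for p in((192.8,282.5),(206.8,282.3),(206.6,297),(192.2,296.8))]);print(q,q.mean(0))
# side: top front edge corners of the rim
print(onz(s,262,149.5,65),onz(s,277.7,149,65),onz(s,264,137.5,65),onz(s,277.5,137.5,65))
print('matedge y at x',[(x,309.1+(x-681.6)*.2452) for x in(430,450)])
E
```

```text
[[469.83 297.64]
 [470.94 261.09]
 [432.82 260.13]
 [432.72 297.65]] [451.58 279.13]
[436.74 257.09  65.  ] [474.7  257.13  65.  ] [441.01 304.7   65.  ] [474.51 303.04  65.  ]
matedge y at x [(430, 247.40768000000003), (450, 252.31168000000002)]
```

The can now stands at (452.5,279.5), yaw about 0, no longer square to the mat. I'll take it from above and set it back square to the mat edge before tipping.

```bash
python3 - <<'E'
from h import *
go([452.5,279.5,160],tool(0.5))
E
```

```text
shift [-6.8   9.08 -2.23] turn [ -8.73  -4.08 -15.43] | grasp now [ 710.97 -121.87  303.47] y [0.45 0.89 0.08] z [-0.5   0.32 -0.8 ] F [ 0.04 -0.68  0.29] w 65.72053966745892 t 32.875
```

Call:
step_arm(
  targets=[
    [[-0.34,0.45,0,-0.44,-0.2,-0.77,0.8],[-0.34,0.45,0,-0.44,-0.2,-0.77,0.8],[-0.34,0.45,0,-0.44,-0.2,-0.77,0.8],[-0.34,0.45,0,-0.44,-0.2,-0.77,0.8],[-0.34,0.45,0,-0.44,-0.2,-0.77,0.8]],
  ],
)

```text
t: 33.5
ee_pos: [708.1, -62.8, 432.0]
orientation: [-0.965, -2.487, -0.227]
ft_force: [1.0, -0.2, -0.0]
width: 70.4
grasp_force: 0.0
```

Call:
step_arm(
  targets=[
    [[-0.34,0.45,0,-0.44,-0.2,-0.77,0.8],[-0.34,0.45,0,-0.44,-0.2,-0.77,0.8],[-0.34,0.45,0,-0.44,-0.2,-0.77,0.8],[-0.34,0.45,0,-0.44,-0.2,-0.77,0.8],[-0.34,0.45,0,-0.44,-0.2,-0.77,0.8]],
  ],
)

```text
t: 34.12
ee_pos: [623.2, 49.8, 432.2]
orientation: [-1.379, -2.461, -0.157]
ft_force: [-0.4, 0.3, 0.5]
width: 70.2
grasp_force: 0.0
```

Call:
step_arm(
  targets=[
    [[-0.34,0.45,-0.2,-0.44,-0.2,-0.77,0.8],[-0.34,0.45,-0.2,-0.44,-0.2,-0.77,0.8],[-0.34,0.45,-0.2,-0.44,-0.2,-0.77,0.8],[-0.34,0.45,-0.2,-0.44,-0.2,-0.77,0.8],[-0.34,0.45,-0.2,-0.44,-0.2,-0.77,0.8]],
  ],
)

```text
t: 34.75
ee_pos: [538.3, 162.5, 382.1]
orientation: [-1.797, -2.375, -0.078]
ft_force: [-0.1, 0.4, 0.3]
width: 70.4
grasp_force: 0.0
```

Call:
step_arm(
  targets=[
    [[-0.34,0.46,-0.25,-0.44,-0.21,-0.77,0.85],[-0.34,0.46,-0.25,-0.44,-0.21,-0.77,0.85],[-0.34,0.46,-0.25,-0.44,-0.21,-0.77,0.85],[-0.34,0.46,-0.25,-0.44,-0.21,-0.77,0.85],[-0.34,0.46,-0.25,-0.44,-0.21,-0.77,0.85]],
  ],
)

```text
t: 35.38
ee_pos: [453.3, 277.7, 319.5]
orientation: [-2.214, -2.226, 0.008]
ft_force: [0.4, -0.8, 0.3]
width: 74.7
grasp_force: 0.0
```

```bash
python3 - <<'E'
from h import *
go([452.5,279.5,50],tool(0.5))
E
```

```text
shift [-0.02  0.04 -2.13] turn [ 0.03 -0.07  0.05] | grasp now [452.53 277.34 156.51] y [ 1.    0.01 -0.  ] z [-0. -0. -1.] F [ 0.39 -0.77  0.29] w 74.67227084224956 t 35.375
```

Descend, grip, lift slightly, turn 13°, and set down square to the mat.

Call:
step_arm(
  targets=[
    [[0,0.04,-0.45,0,0,0,0.85],[0,0,-0.5,0,0,0,0.85],[0,0,-0.5,0,0,0,0.85],[0,0,-0.4,0,0,0,0.85],[0,0,-0.23,0,0,0,0.85]],
  ],
)

```text
t: 36.0
ee_pos: [453.6, 278.8, 214.8]
orientation: [-2.211, -2.227, 0.009]
ft_force: [0.3, 0.7, 0.1]
width: 74.7
grasp_force: 0.0
```

Call:
step_arm(
  targets=[
    [[0,0,0,0,0,0,0.4],[0,0,0,0,0,0,0.4],[0,0,0,0,0,0,0.4],[0,0,0,0,0,0,0.4],[0,0,0,0,0,0,0.4]],
  ],
)

```text
t: 36.62
ee_pos: [453.6, 279.0, 216.8]
orientation: [-2.211, -2.228, 0.003]
ft_force: [-0.6, -0.8, 5.4]
width: 39.6
grasp_force: 30.0
```

```bash
python3 - <<'E'
from h import *
go([442.5,275,56],tool(13.5))
E
```

```text
shift [-0.22 -0.08  0.04] turn [-0.   -0.05  3.27] | grasp now [453.04 279.08  53.83] y [ 1.    0.01 -0.  ] z [-0.  0. -1.] F [-0.64 -0.85  5.36] w 39.6286051661341 t 36.625
```

Call:
step_arm(
  targets=[
    [[0,0,0.16,0,0,0,0.4],[-0.05,-0.02,0,0,0,0.8,0.4],[-0.05,-0.02,0,0,0,0.8,0.4],[-0.06,-0.02,0,0,0,0.8,0.4],[-0.06,-0.02,0,0,0,0.85,0.4]],
  ],
)

```text
t: 37.25
ee_pos: [442.2, 274.8, 224.5]
orientation: [-1.942, -2.466, 0.006]
ft_force: [-0.3, 0.7, -1.0]
width: 39.9
grasp_force: 30.0
```

Call:
step_arm(
  targets=[
    [[0,0,-0.08,0,0,0,0.4],[0,0,-0.08,0,0,0,0.4],[0,0,0,0,0,0,0.8],[0,0,0,0,0,0,0.8],[0,0,0,0,0,0,0.8]],
  ],
)

```text
t: 37.88
ee_pos: [442.4, 274.9, 216.1]
orientation: [-1.945, -2.464, 0.005]
ft_force: [-0.1, -0.2, -0.5]
width: 66.2
grasp_force: 0.0
```

Call:
step_arm(
  targets=[
    [[0,0,0.5,0,0,0,0.8],[0,0,0.6,0,0,0,0.6],[-0.1,0.4,0.3,0,0,0,0.3],[-0.1,0.5,0,0,0,0,0],[0,0,0,0,0,0,0]],
  ],
)

```text
t: 38.5
ee_pos: [432.2, 320.9, 286.5]
orientation: [-1.943, -2.466, 0.004]
ft_force: [-0.2, -0.0, -0.0]
width: 33.9
grasp_force: 0.0
```

```bash
python3 - <<'E'
from h import *
d=np.array([.233,-.972]);c=np.array([442.5,275.2]);p=c-d*44
go([p[0],p[1],66],tool(13.5))
s=snap('side','s12');g=cv2.cvtColor(s['pixels'],cv2.COLOR_RGB2GRAY)
print(proj(s,[442.5,275,65]))
for v in range(134,176,2): print(v,' '.join('%3d'%x for x in g[v,250:290:1]))
E
```

```text
shift [ 0.   -0.06 -1.15] turn [ 0.01 -0.05 -0.01] | grasp now [431.66 320.88 123.48] y [ 0.97  0.23 -0.  ] z [-0. -0. -1.] F [-0.16 -0.04 -0.01] w 33.858155279903336 t 38.5
[264.47 144.86]
134 155 155 157 158 157 156 154 157 157 157 156 157 155 148  49  48  49  48  49  49  49  48  48  48  48  49  49  47  43  41  42  42  43  68 155 150 151 151 151 153
136 154 154 153 153 155 156 155 149 151 152 154 156 156 149  66  48  49  49  48  49  48  49  47  48  48  48  47  48  43  42  42  41  42  58 154 151 151 154 154 153
138 150 149 151 150 148 151 152 152 155 157 158 157 154 150  92  49  48  48  53  60  53  49  49  49  48  48  48  49  44  42  42  43  49  82 100 155 154 154 152 152
140 154 153 153 152 152 154 155 157 157 156 154 150 151 151 122  96 105 114 113  96 112  74  49  48  47  48  48  47  45  42  42  58  93  92  95 145 153 154 153 154
142 155 152 152 151 150 122  97 113  95  78  78  77  78  77  76  77  78  78  78  78  79 110  73  49  47  47  48  47  45  43  60  95  94  93  92  97 146 155 155 154
144 154 152 152 153 153 113  90  88  77  78  79  77  78  78  76  77  77  78  78  77  75  7
[... 1833 characters left out ...]
 145 148 144 142 108  81  80  52  38  34  34
168 154 154 153 152 156 156 155 109  95  83  73  77  77  77  77  77  75  74  73  73  72  71  71  49  48  40  35  34  35  33  35  33  33  34  34  34  34  34  35  35
170 151 147 148 150 151 155 159 150  90  89  73  71  60  50  50  41  36  35  36  34  34  34  35  35  34  34  34  34  33  35  35  34  34  35  33  34  33  34  38  33
172 139 136  80  80  53  37  37  35  36  36  36  36  36  36  36  35  35  35  35  36  34  34  35  34  34  35  34  35  34  34  34  34  34  34  34  33  33  34  33  33
174  36  37  38  38  36  36  36  37  36  36  35  36  36  36  36  34  36  35  35  35  35  35  34  35  33  35  34  34  34  34  34  33  33  34  34  34  34  34  34  37
```

The can is standing square to the mat at (442,275). Lower the closed fingers behind it and push.

Call:
step_arm(
  targets=[
    [[0,-0.04,-0.1,0,0,0,0],[0,0,-0.1,0,0,0,0],[0,0,-0.3,0,0,0,0],[0,0,-0.4,0,0,0,0],[0,0,-0.25,0,0,0,0]],
  ],
)

```text
t: 39.17
ee_pos: [432.1, 317.4, 227.0]
orientation: [-1.945, -2.463, 0.008]
ft_force: [-1.4, 0.4, 0.2]
width: 0.7
grasp_force: 0.0
```

Call:
step_arm(
  targets=[
    [[0.03,-0.12,0,0,0,0,0],[0.03,-0.12,0,0,0,0,0],[0.03,-0.12,0,0,0,0,0],[0.03,-0.12,0,0,0,0,0],[0.03,-0.12,0,0,0,0,0]],
  ],
)

```text
t: 39.8
ee_pos: [440.7, 288.6, 230.2]
orientation: [-1.946, -2.463, -0.002]
ft_force: [-7.4, 13.5, 22.8]
width: 0.7
grasp_force: 10.8
```

Call:
step_arm(
  targets=[
    [[0.03,-0.12,0.03,0,0,0,0],[0.03,-0.12,0.04,0,0,0,0],[0.03,-0.12,0.05,0,0,0,0],[0.03,-0.12,0.05,0,0,0,0],[0,0,0.05,0,0,0,0]],
  ],
)

```text
t: 40.42
ee_pos: [445.8, 263.2, 239.6]
orientation: [-1.946, -2.463, 0.007]
ft_force: [0.6, 0.4, -0.6]
width: 0.4
grasp_force: 0.0
```

```bash
python3 - <<'E'
from h import *
go([450,240,120])
s=snap('side','s13');g=cv2.cvtColor(s['pixels'],cv2.COLOR_RGB2GRAY)
for v in range(138,192,2): print(v,' '.join('%3d'%x for x in g[v,250:292:1]))
E
```

```text
shift [ 0.1  -0.46  0.87] turn [0. 0. 0.] | grasp now [444.96 262.92  76.59] y [ 0.97  0.23 -0.01] z [-0. -0. -1.] F [ 0.61  0.36 -0.58] w 0.44824347552719973 t 40.425
138 151 151 153 152 150 152 154 155 156 155  96  43  41  41  41  39  36  41  40  40  42  44  47  47  47  47  47  47  42  40  39  40  48  83 100 157 156 155 153 153 157 157
140 155 154 154 154 155 155 156 157 157 158 154  43  41  41  41  40  37  39  40  40  41  43  47  46  47  47  47  47  42  40  41  57  93  92  95 146 155 155 156 155 156 155
142 156 154 154 153 153 154 154 154 155 154 150  87  42  41  40  41  36  39  40  40  44  47  47  47  46  47  46  47  43  41  59  95  94  93  93  96 148 156 156 156 157 156
144 155 153 152 155 156 155 157 158 159 158 154  91  40  41  40  41  36  38  40  41  54  84  83  63  63  58  53  53  50  69  96  96  95  95  95  96 100 153 150 150 155 155
146 153 151 151 154 155 157 156 155 155 159 159 121  40  42  41  40  35  39  40  40  52  95  94  94  94  95  97  96  95  93  94  94  94  93  95  99 153 152 152 152 155 157
148 160 157 156 159 159 155 152 153 157 160 161 155  52  40  40  41  38 
[... 3011 characters left out ...]
  33  34  33
184  38  37  39  37  37  37  37  37  40  40  40  40  39  36  35  34  34  35  34  34  35  34  34  32  32  33  33  33  33  33  32  33  33  32  31  33  37  36  36  37  36  37
186  41  41  41  40  40  40  36  35  35  35  36  34  35  35  35  35  33  34  34  34  34  34  34  33  34  34  33  34  32  32  32  32  34  32  32  33  35  36  36  36  37  37
188  36  37  37  36  36  36  36  35  36  35  36  35  35  34  35  34  35  35  33  33  34  34  34  33  32  33  33  33  33  33  33  32  32  33  32  33  32  33  35  36  37  35
190  37  37  37  38  36  37  37  36  35  36  35  35  36  34  35  34  34  34  33  33  34  33  33  33  32  32  33  34  32  33  33  32  32  33  32  33  32  33  32  31  32  31
```

The can's state is unclear, so I raise the hand and use the last view.

Call:
step_arm(
  targets=[
    [[0,0,0.5,0,0,0,0],[0,0.2,0.9,0,0,0,0],[0,0.5,0.9,0,0,0,0],[0,0.8,0.5,0,0,0,0],[0,0.8,0.5,0,0,0,0]],
  ],
)

```text
t: 41.1
ee_pos: [445.7, 379.9, 405.8]
orientation: [-1.945, -2.464, 0.005]
ft_force: [0.1, -0.3, -0.0]
width: 0.2
grasp_force: 0.0
```

```bash
python3 - <<'E'
from h import *
s=snap('side','s14');t=snap('top','t14')
o=np.hstack([cv2.resize(t['pixels'][255:335,170:250,::-1],(400,400),interpolation=cv2.INTER_CUBIC),cv2.resize(s['pixels'][120:200,230:310,::-1],(400,400),interpolation=cv2.INTER_CUBIC)]);cv2.imwrite('pics/v8.png',o)
go([450,240,120])
E
```

```text
shift [ 0.07 -2.86 -2.49] turn [0. 0. 0.] | grasp now [446.37 382.91 244.61] y [0.97 0.23 0.  ] z [ 0.  0. -1.] F [ 0.16 -0.05 -0.09] w 0.6926666017857731 t 41.2
```

View pics/v8.png

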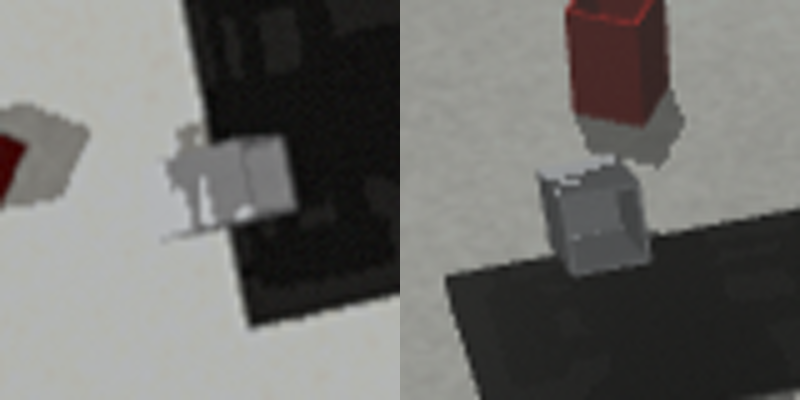

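The last view shows the can tipped but lying only half on the mat: closed end on the bench, mouth slightly raised. I'll push it from behind its closed end, fully onto the mat.

```bash
python3 - <<'E'
from h import *
t=load('t14');f=lambda x,y:c2p(x,y,5,170,255)
print('mouth',[onz(t,*f(*p),55)[:2] for p in((288,135),(297,212))],'closed',[onz(t,*f(*p),z)[:2] for p,z in(((163,175),38),((165,240),38),((200,232),10),((165,240),2))],'edge',[onz(t,*f(*p),8)[:2] for p in((208,140),(232,235))])
g=cv2.cvtColor(t['pixels'],cv2.COLOR_RGB2GRAY)
for v in range(278,306,1): print(v,' '.join('%3d'%x for x in g[v,196:234:1]))
E
```

```text
mouth [array([474.15, 209.53]), array([434.05, 203.42])] closed [array([452.84, 277.82]), array([418.65, 275.4 ]), array([423.72, 262.35]), array([419.27, 282.65])] edge [array([473.25, 260.3 ]), array([422.44, 245.42])]
278 180 180 180 179 180 180 180 180 180 180 182 182 184 188 136  57  15  17  18  17  17  18  17  18  16  18  16  15  18  20  17  19  16  18  18  13  17  18
279 180 180 180 179 179 180 180 180 181 182 181 165 160 163 126  59  15  15  19  18  17  15  18  18  15  18  17  18  17  16  17  17  17  18  17  17  15  18
280 180 180 180 181 180 180 180 180 181 165 159 132 121 125 127  70  20  12  17  14  17  17  16  18  15  16  16  14  18  17  15  16  17  18  16  15  18  16
281 180 179 180 179 180 180 180 182 181 143 124 119 117 127 129  79  22  11  14   9  20  17  18  20  18  21  23  22  28  31  22  16  19  18  18  18  14  20
282 180 180 179 179 180 180 180 182 182 144 125 120 123 154 140  89  35  16  20  27  53  51  54  55  55  66  70  67  71  81  55  27  16  17  12  18  16  19
283 180 180 179 180 180 180 180 181 183 166 134 120 124 155 140 100  54  51  73  92 104 100  86  78
[... 2788 characters left out ...]
 128  57  25  22  19  15  16  22  31  31  21  16  15  18  17  18  18  17  18
302 179 179 180 180 180 180 167 168 162 159 149 150 159 162 171 180 182 184 187 145  68  25  28  24  19  16  17  24  21  17  16  17  15  18  13  17  18  15
303 179 179 179 180 180 179 165 167 177 180 181 181 182 183 182 182 181 183 185 155  81  27  26  30  20  16  16  16  19  19  18  16  15  18  18  20  18  17
304 179 180 179 179 179 180 180 180 180 181 181 181 181 181 181 181 180 180 184 176 104  32  24  27  18  18  12  16  14  19  14  19  17  20  18  15  20  17
305 178 179 180 180 180 180 180 180 180 180 180 180 180 181 181 180 179 181 184 186 119  42  25  29  19  19  16  16  14  18  17  19  15  15  13  18  18  15
```

Call:
step_arm(
  targets=[
    [[-0.15,-0.65,-0.3,0,0,0,0],[-0.15,-0.65,-0.7,0,0,0,0],[0,-0.05,-0.9,0,0,0,0],[0,0,-0.9,0,0,0,0],[0,0,-0.7,0,0,0,0]],
  ],
)

```text
t: 41.82
ee_pos: [430.0, 310.1, 227.3]
orientation: [-1.945, -2.463, 0.01]
ft_force: [0.8, 0.7, 0.0]
width: 0.0
grasp_force: 0.0
```

Call:
step_arm(
  targets=[
    [[0,0,-0.55,0,0,0,0],[0,0,-0.13,0,0,0,0],[0,0,0,0,0,0,0],[0,0,0,0,0,0,0],[0,0,0,0,0,0,0]],
  ],
)

```text
t: 42.45
ee_pos: [431.2, 311.6, 196.7]
orientation: [-1.945, -2.464, 0.003]
ft_force: [-0.0, 0.3, -0.4]
width: 0.7
grasp_force: 0.0
```

```bash
python3 - <<'E'
from h import *
go([442,268,35],tool(13.5))
E
```

```text
shift [ 0.22 -0.87  0.03] turn [ 0.   -0.04  0.02] | grasp now [430.74 311.58  33.71] y [ 0.97  0.23 -0.  ] z [-0. -0. -1.] F [-0.01  0.28 -0.44] w 0.742867702026131 t 42.45
```

Call:
step_arm(
  targets=[
    [[0.03,-0.12,0,0,0,0,0],[0.03,-0.12,0,0,0,0,0],[0.03,-0.12,0,0,0,0,0],[0.03,-0.12,0,0,0,0,0],[0.03,-0.12,0,0,0,0,0]],
  ],
)

```text
t: 43.08
ee_pos: [438.5, 280.9, 195.6]
orientation: [-1.945, -2.464, 0.006]
ft_force: [0.9, -0.1, -0.7]
width: 0.4
grasp_force: 0.0
```

Call:
step_arm(
  targets=[
    [[0.03,-0.12,0,0,0,0,0],[0.03,-0.12,0,0,0,0,0],[0.01,-0.05,0,0,0,0,0],[0,0,0,0,0,0,0],[0,0,0,0,0,0,0]],
  ],
)

```text
t: 43.7
ee_pos: [441.9, 267.0, 195.7]
orientation: [-1.945, -2.464, 0.005]
ft_force: [-0.7, 0.6, -0.2]
width: 0.5
grasp_force: 0.0
```

Call:
step_arm(
  targets=[
    [[-0.05,0.2,0.1,0,0,0,0],[-0.1,0.4,0.6,0,0,0,0.3],[-0.1,0.6,0.9,0,0,0,0.6],[0,0.7,0.8,0,0,0,0.8],[0,0.7,0.6,0,0,0,0.8]],
  ],
)

```text
t: 44.32
ee_pos: [428.9, 398.7, 348.3]
orientation: [-1.944, -2.465, 0.002]
ft_force: [1.1, -0.1, -0.9]
width: 37.0
grasp_force: 0.0
```

```bash
python3 - <<'E'
from h import *
s=snap('side','s15');t=snap('top','t15');g=cv2.cvtColor(s['pixels'],cv2.COLOR_RGB2GRAY)
for v in range(146,194,2): print(v,' '.join('%3d'%x for x in g[v,252:290:1]))
g=cv2.cvtColor(t['pixels'],cv2.COLOR_RGB2GRAY)
for v in range(278,306,2): print(v,' '.join('%3d'%x for x in g[v,198:238:1]))
R=tool(13.5,45,103.5);go([445,240,33]-80*R.apply([0,0,1]),R)
E
```

```text
146 147 150 151 153 152 151 151 154 156 154 153 153 154 153 108  94  94  93  93  93  92  92  93  93  94  95  94  92  91  92  92  91  94  97 148 148 147 149
148 152 154 154 151 148 149 154 155 156 155 155 153 152 152 150  94  94  93  92  94  95  94  95  94  93  91  90  91  91  90  91  91 108 151 151 150 150 149
150 153 153 154 154 155 154 153 152 151 152 155 156 155 154 155 152 107 106 107 106  94  92  93  93  93  93  92  93  92  93  93  98 152 149 149 149 150 151
152 151 151 152 154 153 153 154 155 155 154 154 154 154 153 152 149 151 155 156 155 155 152 153 155 146  94  92  93 104  94 107 148 147 147 146 148 148 149
154 153 152 151 151 152 153 153 151 150 149 149 149 148 151 154 153 153 151 147 146 143 141 130 129 102  92  92  95 146 146 145 146 147 149 151 151 150 147
156 155 154 153 153 154 155 154  93  93  98 144 130 119 120 108  96  96  97  97  96  96  95  95  98 121  92  92  90  89  94 142 143 146 148 147 145 151 151
158 153 155 153 152 150 152 152 128  95  97  96  96  97  97  96  96  96  96  97  96  96  96  95  96 100 146  93  92  91  91  92  92  93  93  92  91  92  97
160 149 
[... 4420 characters left out ...]
 18  15  13  15  16  17  19
300 123 124 125 125 125 122 122 120 120 122 123 124 122 125 113 110 104  77  52  38  39  24  19  15  15  17  12  24  30  30  29  30  27  20  16  17  18  18  18  17
302 141 121 122 126 128 127 124 123 121 120 121 124 126 124 119 120 128  93  40  13  14  17  18  18  21  12  19  30  30  30  30  31  29  32  30  23  12  17  13  18
304 163 130 119 121 122 122 121 119 123 125 126 126 127 124 122 153 182 179 106  32  17  17  17  17  15  15  17  29  30  29  32  28  30  32  30  31  30  30  30  22
shift [-0.5   0.12 -2.9 ] turn [-11.02  -2.6   -0.04] | grasp now [430.16 401.87 187.07] y [0.97 0.23 0.  ] z [ 0.    0.01 -1.  ] F [-0.74 -0.07  0.57] w 45.00000994991578 t 44.425
```

The can is now flat on the mat. Measure and go in for the grasp.

```bash
python3 - <<'E'
from h import *
t=load('t15');s=load('s15')
for d,P in((t,((207.8,284.7),(231.8,280),(234.8,295),(211,299.5))),(s,((259.3,156),(265,174),(281,171),(275.3,153.3)))):
    q=np.array([onz(d,*p,48)[:2] for p in P]);a=q[1]+q[2]-q[0]-q[3];print(q.mean(0),np.degrees(np.arctan2(a[1],a[0])),np.linalg.norm(a)/2,q.ravel())
E
```

```text
[452.78 225.32] -78.17910173430663 63.869062259997335 [465.55 261.53 478.93 198.67 439.72 189.45 426.93 251.62]
[455.41 224.29] -78.34966290842814 68.90849003106291 [428.94 253.78 443.53 186.11 481.21 194.99 467.97 262.3 ]
```

Call:
step_arm(
  targets=[
    [[-0.02,0,0,-0.73,-0.17,0,0.8],[-0.02,0,0,-0.73,-0.17,0,0.8],[-0.02,0,0,-0.73,-0.17,0,0.8],[-0.02,0,0,-0.73,-0.17,0,0.8],[-0.02,0,0,-0.73,-0.17,0,0.8]],
  ],
)

```text
t: 45.05
ee_pos: [423.8, 396.3, 344.7]
orientation: [1.814, 2.298, -0.25]
ft_force: [0.5, 0.1, 0.4]
width: 70.2
grasp_force: 0.0
```

Call:
step_arm(
  targets=[
    [[-0.02,0,-0.29,-0.73,-0.17,0,0.8],[-0.02,0,-0.29,-0.73,-0.17,0,0.8],[-0.02,0,-0.29,-0.73,-0.17,0,0.8],[-0.02,0,-0.29,-0.73,-0.17,0,0.8],[-0.02,0,-0.29,-0.73,-0.17,0,0.8]],
  ],
)

```text
t: 45.68
ee_pos: [418.7, 396.3, 271.9]
orientation: [1.672, 2.117, -0.459]
ft_force: [-0.2, 0.9, 0.2]
width: 70.6
grasp_force: 0.0
```

Call:
step_arm(
  targets=[
    [[-0.03,0,-0.29,-0.73,-0.17,0,0.8],[-0.03,0,-0.29,-0.73,-0.17,0,0.8],[-0.03,0,-0.29,-0.73,-0.17,0,0.8],[-0.03,-0.05,-0.29,-0.73,-0.17,0,0.8],[-0.03,-0.04,-0.2,-0.73,-0.17,0,0.8]],
  ],
)

```text
t: 46.3
ee_pos: [411.6, 392.1, 204.1]
orientation: [1.521, 1.924, -0.642]
ft_force: [-0.2, -0.1, -0.2]
width: 70.2
grasp_force: 0.0
```

```bash
python3 - <<'E'
from h import *
R=tool(13,45,103);go([452.5,229.5,33],R)
E
```

```text
shift [ 0.3  -1.01 -1.12] turn [ 0.07 -0.1  -0.04] | grasp now [437.08 279.23  89.2 ] y [ 0.97  0.23 -0.01] z [ 0.16 -0.69 -0.7 ] F [-0.24 -0.09 -0.17] w 70.17573250681814 t 46.3
```

Call:
step_arm(
  targets=[
    [[0.06,-0.2,-0.22,0,0,0,0.8],[0.06,-0.2,-0.22,0,0,0,0.8],[0.06,-0.2,-0.22,0,0,0,0.8],[0.06,-0.2,-0.22,0,0,0,0.8],[0.06,-0.2,-0.22,0,0,0,0.8]],
  ],
)

```text
t: 46.92
ee_pos: [427.2, 341.6, 149.6]
orientation: [1.524, 1.926, -0.638]
ft_force: [-0.1, 0.2, -0.0]
width: 70.2
grasp_force: 0.0
```

Call:
step_arm(
  targets=[
    [[0,0,0,0,0,0,0.4],[0,0,0,0,0,0,0.4],[0,0,0,0,0,0,0.4],[0,0,0,0,0,0,0.4],[0,0,0,0,0,0,0.4]],
  ],
)

```text
t: 47.55
ee_pos: [426.9, 342.9, 150.6]
orientation: [1.523, 1.926, -0.637]
ft_force: [-0.1, 1.3, 1.8]
width: 39.8
grasp_force: 29.9
```

```bash
python3 - <<'E'
from h import *
go([452.5,229.5,33],tool(13,45,103)); print(readout.get_obs()['qpos'])
E
```

```text
shift [-0.01 -0.02 -0.05] turn [ 0.01 -0.09 -0.05] | grasp now [452.53 230.57  35.21] y [ 0.97  0.23 -0.01] z [ 0.16 -0.69 -0.71] F [-0.12  1.33  1.84] w 39.76763371982021 t 47.55
[ 0.79  0.82  1.79 -0.71  1.14  1.07]
```

Gripped. Lift and carry to the near post.

Call:
step_arm(
  targets=[
    [[0,0,0.3,0,0,0,0.4],[0,0,0.7,0,0,0,0.4],[0,0,0.9,0,0,0,0.4],[0,0,1,0,0,0,0.4],[0.1,0,1,0,0,0,0.4]],
  ],
)

```text
t: 48.18
ee_pos: [431.3, 342.0, 347.4]
orientation: [1.523, 1.927, -0.639]
ft_force: [0.0, 0.2, -0.8]
width: 39.7
grasp_force: 29.9
```

```bash
python3 - <<'E'
from h import *
go(overpost(-1,240,7),RP); print(readout.get_obs()['qpos'])
E
```

```text
shift [  4.91 -13.53   0.16] turn [18.24 14.11  9.59] | grasp now [456.73 229.7  232.08] y [ 0.97  0.23 -0.01] z [ 0.16 -0.69 -0.71] F [ 0.    0.21 -0.81] w 39.74080510151346 t 48.175
[ 0.79  0.5   1.76 -0.65  1.41  0.84]
```

Call:
step_arm(
  targets=[
    [[0.2,-0.54,0.1,0.73,0.565,0.384,0.4],[0.2,-0.54,0.1,0.73,0.565,0.384,0.4],[0.2,-0.54,0.1,0.73,0.565,0.384,0.4],[0.2,-0.54,0.1,0.73,0.565,0.384,0.4],[0.2,-0.54,0.1,0.73,0.565,0.384,0.4]],
  ],
)

```text
t: 48.8
ee_pos: [481.6, 206.3, 371.1]
orientation: [1.51, 2.314, -0.514]
ft_force: [-0.3, 0.5, -1.3]
width: 39.9
grasp_force: 29.9
```

Call:
step_arm(
  targets=[
    [[0.2,-0.54,0.1,0.73,0.565,0.384,0.4],[0.2,-0.54,0.1,0.73,0.565,0.384,0.4],[0.2,-0.54,0.1,0.73,0.565,0.384,0.4],[0.2,-0.54,0.1,0.73,0.565,0.384,0.4],[0.2,-0.54,0.1,0.73,0.565,0.384,0.4]],
  ],
)

```text
t: 49.42
ee_pos: [531.5, 71.4, 396.1]
orientation: [1.454, 2.7, -0.358]
ft_force: [0.0, 0.3, -1.5]
width: 40.1
grasp_force: 29.9
```

Call:
step_arm(
  targets=[
    [[0.2,-0.54,0,0.73,0.565,0.384,0.4],[0.2,-0.54,0,0.73,0.565,0.384,0.4],[0.2,-0.54,0,0.73,0.565,0.384,0.4],[0.2,-0.54,0,0.73,0.565,0.384,0.4],[0.2,-0.54,0,0.73,0.565,0.384,0.4]],
  ],
)

```text
t: 50.05
ee_pos: [581.6, -63.5, 396.0]
orientation: [-1.167, -2.672, 0.14]
ft_force: [1.2, -0.4, -1.4]
width: 39.8
grasp_force: 29.9
```

Call:
step_arm(
  targets=[
    [[0.2,-0.54,0,0.73,0.565,0.384,0.4],[0.2,-0.54,0,0.73,0.565,0.384,0.4],[0.2,-0.54,0,0.73,0.565,0.384,0.4],[0.2,-0.54,0,0.73,0.565,0.384,0.4],[0.2,-0.54,0,0.73,0.565,0.384,0.4]],
  ],
)

```text
t: 50.68
ee_pos: [631.7, -198.4, 396.0]
orientation: [-0.851, -2.504, -0.06]
ft_force: [0.2, -0.1, -0.4]
width: 39.8
grasp_force: 29.9
```

```bash
python3 - <<'E'
from h import *
go(overpost(-1,240,7),RP); print(readout.get_obs()['qpos'])
E
```

```text
shift [ 0.9  -2.72 -0.81] turn [3.61 2.8  1.9 ] | grasp now [ 560.44 -166.84  252.79] y [ 0.58  0.8  -0.11] z [-0.44  0.19 -0.88] F [ 0.23 -0.13 -0.44] w 39.836189692964744 t 50.675
[-0.33  0.59  1.41  0.04  1.64 -1.25]
```

Call:
step_arm(
  targets=[
    [[0.18,-0.54,-0.05,0.72,0.56,0.38,0.4],[0.18,-0.54,-0.15,0.72,0.56,0.38,0.4],[0.18,-0.54,-0.2,0.72,0.56,0.38,0.4],[0.18,-0.54,-0.2,0.72,0.56,0.38,0.4],[0.18,-0.54,-0.2,0.72,0.56,0.38,0.4]],
  ],
)

```text
t: 51.3
ee_pos: [676.8, -333.4, 355.7]
orientation: [-0.559, -2.302, -0.231]
ft_force: [0.4, -0.7, -0.3]
width: 39.9
grasp_force: 29.9
```

Call:
step_arm(
  targets=[
    [[0,0,0,0,0,0,0.4],[0,0,0,0,0,0,0.4],[0,0,0,0,0,0,0.4],[0,0,0,0,0,0,0.4],[0,0,0,0,0,0,0.4]],
  ],
)

```text
t: 51.92
ee_pos: [676.9, -332.1, 355.7]
orientation: [-0.561, -2.304, -0.228]
ft_force: [-0.1, 0.2, -1.2]
width: 40.0
grasp_force: 29.9
```

```bash
python3 - <<'E'
from h import *
go(overpost(-1,215,7),RP)
s=snap('side','s16');g=cv2.cvtColor(s['pixels'],cv2.COLOR_RGB2GRAY)
for z in(165,202,267): print(z,proj(s,np.r_[nose-95*bd,z]))
for v in range(226,324,2): print(v,' '.join('%3d'%x for x in g[v,318:364:1]))
E
```

```text
shift [-0.   -0.05 -0.51] turn [0.05 0.03 0.  ] | grasp now [ 574.76 -279.62  240.11] y [ 0.46  0.89 -0.  ] z [-0.63  0.32 -0.71] F [-0.15  0.18 -1.23] w 39.98577312122108 t 51.925
165 [336.33 308.92]
202 [337.17 295.17]
267 [338.8  268.46]
226 161 162 161 161 163 164 163 161 162 163 161 159 159 160 161 161 161 163 161 160 162 160 162 160 159 159 159 146 146 136 138 135 129 129 123 125 129 129 129 130 131 132 133 134 135 137
228 160 161 162 160 160 162 167 167 167 166 164 161 160 158 158 157 157 159 162 135 120 132 135 136 135 135 135 136 137 136 136 137 136 136 136 136 136 136 136 136 135 135 133 133 132 130
230 161 161 163 165 166 165 163 164 162 163 166 163 161 161 161 159 158 160 158  87 103 133 132 129 129 128 126 126 126 125 125 124 123 122 122 122 122 120 120 119 117 116 114 113 112 113
232 161 162 162 162 164 163 161 161 158 160 162 165 166 168 167 162 160 160 158  87  71 112 115 113 112 112 110 111 111 109 108 107 107 105 103 102 102  99  97  96  94  93  90  89  88  87
234 159 160 162 161 165 166 164 163 167 168 167 165 164 161 161 163 162 162 161 109  65  89  96  93  91  91
[... 7652 characters left out ...]
  88  88  88  89  89  93 101 109 112 109  96  68  65  73 150 172 172 171 172 172 172 169 113  45  39  39  40  40  39  38  39  39  39  38
318 124 123 122 121 122 124 126 153 172 172 169  99  89  88  88  88  88  88  88  89  89  85  77  64  65  75 172 172 172 172 172 172 172 172 172 168  92  44  39  39  39  40  39  39  38  38
320 125 125 123 124 123 125 153 172 172 172 169 100  88  88  88  88  88  87  88  88  88  83  76  66  65  96 172 172 172 172 172 172 171 171 172 172 171 164  52  39  40  39  38  39  38  39
322 125 125 124 124 125 154 172 172 172 172 169 100  89  88  88  88  88  88  88  88  88  81  72  66  66  96 171 171 172 172 172 172 172 171 172 172 166 100  47  44  41  40  39  39  39  38
```

Same small offset as before: the post lies about 4 mm towards -y. Correct and lower.

Call:
step_arm(
  targets=[
    [[0,-0.09,-0.1,0.05,0.03,0,0.4],[0,0,-0.3,0,0,0,0.4],[0,0,-0.3,0,0,0,0.4],[0,0,-0.2,0,0,0,0.4],[0,0,-0.1,0,0,0,0.4]],
  ],
)

```text
t: 52.6
ee_pos: [676.7, -337.0, 303.7]
orientation: [-0.559, -2.299, -0.232]
ft_force: [0.2, -0.7, -1.5]
width: 40.1
grasp_force: 29.9
```

Call:
step_arm(
  targets=[
    [[0,0,-0.15,0,0,0,0.4],[0,0,-0.15,0,0,0,0.4],[0,0,-0.15,0,0,0,0.4],[0,0,-0.15,0,0,0,0.4],[0,0,0,0,0,0,0.4]],
  ],
)

```text
t: 53.22
ee_pos: [676.7, -337.0, 274.3]
orientation: [-0.559, -2.299, -0.232]
ft_force: [0.2, 0.5, -0.4]
width: 40.0
grasp_force: 29.9
```

```bash
python3 - <<'E'
from h import *
go(overpost(-1,147,7),RP)
E
```

```text
shift [ 0.    0.05 -0.24] turn [-0.01 -0.03  0.01] | grasp now [ 574.09 -283.94  159.27] y [0.46 0.89 0.  ] z [-0.63  0.33 -0.71] F [ 0.15  0.52 -0.42] w 39.959039063916094 t 53.225
```

Call:
step_arm(
  targets=[
    [[0,0,-0.1,0,0,0,0.4],[0,0,-0.06,0,0,0,0.4],[0,0,-0.04,0,0,0,0.4],[0,0,-0.03,0,0,0,0.4],[0,0,0,0,0,0,0.4]],
  ],
)

```text
t: 53.85
ee_pos: [676.9, -337.2, 264.3]
orientation: [-0.559, -2.3, -0.232]
ft_force: [-2.0, -0.5, 2.4]
width: 39.8
grasp_force: 29.9
```

Call:
step_arm(
  targets=[
    [[0,0,-0.02,0,0,0,0.4],[0,0,-0.02,0,0,0,0.4],[0,0,0,0,0,0,0.4],[0,0,0,0,0,0,0.4],[0,0,0,0,0,0,0.4]],
  ],
)

```text
t: 54.48
ee_pos: [676.7, -337.5, 262.2]
orientation: [-0.56, -2.3, -0.231]
ft_force: [-2.1, -3.0, 4.8]
width: 39.9
grasp_force: 29.9
```

Call:
step_arm(
  targets=[
    [[0,0,0,0,0,0,0.75],[0,0,0,0,0,0,0.75],[0,0,0,0,0,0,0.75],[0.15,-0.08,0.25,0,0,0,0.75],[0.25,-0.13,0.4,0,0,0,0.75]],
  ],
)

```text
t: 55.1
ee_pos: [697.3, -347.7, 294.6]
orientation: [-0.559, -2.299, -0.232]
ft_force: [0.3, 0.6, 0.2]
width: 65.6
grasp_force: 0.0
```

Call:
step_arm(
  targets=[
    [[0.3,-0.15,0.6,0,0,0,0.75],[0.2,-0.1,0.8,0,0,0,0.75],[0,-0.1,0.9,0,-0.8,0,0.75],[0,-0.1,0.5,0,-0.8,0,0.75],[0,-0.1,0.3,0,-0.8,0,0.75]],
  ],
)

```text
t: 55.72
ee_pos: [721.9, -375.4, 451.0]
orientation: [-0.559, -2.467, -0.289]
ft_force: [-0.3, 0.1, -0.6]
width: 65.5
grasp_force: 0.0
```

```bash
python3 - <<'E'
from h import *
s=snap('side','s17');t=snap('top','t17');g=cv2.cvtColor(s['pixels'],cv2.COLOR_RGB2GRAY)
for z in(110,175): print(z,proj(s,np.r_[nose-95*bd,z]),proj(s,np.r_[nose+95*bd,z]))
for v in range(288,348,3): print(v,' '.join('%3d'%x for x in g[v,310:362:2]))
print()
for v in range(214,266,3): print(v,' '.join('%3d'%x for x in g[v,352:400:2]))
# toggle ball
print('ball',proj(s,[442,-188,107]),proj(t,[442,-188,107]))
for v in range(278,320,2): print(v,' '.join('%3d'%x for x in g[v,246:276:1]))
go([380,-190,120],tool(-90)); print(readout.get_obs()['qpos'])
E
```

```text
110 [335.18 327.69] [373.69 248.14]
175 [336.55 305.3 ] [376.94 224.45]
288 159 160 109 124 125 125 124 122 123 122 123 122 122 122 123 143 176 177 177 177 118  89  91  90  90  77
291 127 126 115 124 123 122 122 125 125 125 124 123 122 119 136 177 177 177 177 177 174 104 107 105 103 104
294 128 128 121 123 123 122 123 123 123 125 144 176 164 115 177 176 176 176 177 177 176 174 107 106 104 106
297 128 127 123 124 125 124 124 123 124 131 176 177 177 176 176 176 177 176 176 177 176 174 106 107 105 108
300 130 129 126 125 125 124 123 123 129 177 176 177 176 177 177 177 176 176 177 177 177 176 173 105 107 104
303 129 129 128 126 126 127 126 126 176 177 176 177 177 176 176 176 176 176 176 176 177 175 104 177 174 119
306 131 130 132 125 125 127 128 166 176 177 176 177 177 177 176 176 177 176 176 176 176 111 149 176 176 176
309 130 130 131 127 128 127 157 176 176 176 176 176 176 176 176 176 176 175 176 176 165  67 176 177 176 169
312 129 130 129 127 126 125 147 173 176 176 176 176 176 176 176 176 176 176 177 173  67  69 176 176 175  65
315 129 128 128 126 125 123  89  87  88 110 166 174 176 
[... 5092 characters left out ...]
5 165 163 158 112 121 129 126  44  43  43  41  42  42  42  41  42  42  41  41  42  41  41  41  43  47  46  46
314 173 175 172 165 163 160 104 119 127 124  43  42  42  41  42  40  40  41  41  40  41  40  41  40  39  39  40  40  39  40
316 170 172 170 165 165 163 110 124 129 127  74  40  41  41  41  40  41  41  40  39  40  40  40  40  39  39  39  40  39  39
318 170 172 172 169 167 135 114 125 128 128 104  40  40  40  40  41  40  40  39  40  40  41  40  40  40  39  39  39  39  39
shift [-6.83  3.72 -3.36] turn [-11.7    4.32 -36.88] | grasp now [ 640.27 -323.03  320.17] y [0.45 0.89 0.08] z [-0.5   0.32 -0.8 ] F [0.46 0.21 0.35] w 66.15830192264549 t 55.825
[-0.5   0.83  0.86  0.05  2.08 -1.62]
```

Both cans are seated, with the same offsets from the predicted post centres and the right height. Now the toggle, with its ball at about (442,-188,107).

```bash
python3 - <<'E'
from h import *
go([412,-187,230],tool(88))
E
```

```text
shift [-6.19  3.78 -1.16] turn [-3.33 -8.56  5.7 ] | grasp now [ 640.27 -323.03  320.17] y [0.45 0.89 0.08] z [-0.5   0.32 -0.8 ] F [0.46 0.21 0.35] w 66.15830192264549 t 55.825
```

Call:
step_arm(
  targets=[
    [[-0.41,0.25,0.1,-0.22,-0.57,0.38,0],[-0.41,0.25,0.1,-0.22,-0.57,0.38,0],[-0.41,0.25,0.1,-0.22,-0.57,0.38,0],[-0.41,0.25,0,-0.22,-0.57,0.38,0],[-0.41,0.25,0,-0.22,-0.57,0.38,0]],
  ],
)

```text
t: 56.45
ee_pos: [618.4, -312.0, 462.1]
orientation: [-0.411, -2.696, -0.206]
ft_force: [0.0, 0.4, 0.1]
width: 19.8
grasp_force: 0.0
```

Call:
step_arm(
  targets=[
    [[-0.41,0.25,0,-0.22,-0.57,0.38,0],[-0.41,0.25,0,-0.22,-0.57,0.38,0],[-0.41,0.25,0,-0.22,-0.57,0.38,0],[-0.41,0.25,0,-0.22,-0.57,0.38,0],[-0.41,0.25,0,-0.22,-0.57,0.38,0]],
  ],
)

```text
t: 57.08
ee_pos: [515.8, -249.4, 462.3]
orientation: [-0.244, -2.922, -0.111]
ft_force: [-0.1, 0.7, 0.5]
width: 0.2
grasp_force: 0.0
```

Call:
step_arm(
  targets=[
    [[-0.41,0.25,-0.2,-0.22,-0.57,0.38,0],[-0.41,0.25,-0.3,-0.22,-0.57,0.38,0],[-0.41,0.25,-0.3,-0.22,-0.57,0.38,0],[-0.41,0.25,-0.3,-0.22,-0.57,0.38,0],[-0.41,0.25,-0.3,-0.22,-0.57,0.38,0]],
  ],
)

```text
t: 57.7
ee_pos: [413.0, -186.8, 392.3]
orientation: [-0.052, -3.134, -0.003]
ft_force: [0.1, 0.6, -0.7]
width: 0.4
grasp_force: 0.0
```

```bash
python3 - <<'E'
from h import *
go([412,-187,116],tool(88))
E
```

```text
shift [-0.02 -0.   -2.27] turn [-0.03 -0.1  -0.02] | grasp now [ 411.82 -186.51  229.34] y [0.03 1.   0.  ] z [-0.01  0.   -1.  ] F [ 0.08  0.62 -0.72] w 0.397689143338937 t 57.7
```

Call:
step_arm(
  targets=[
    [[-0.05,0,-0.5,0,0,0,0],[0,0,-0.5,0,0,0,0],[0,0,-0.5,0,0,0,0],[0,0,-0.5,0,0,0,0],[0,0,-0.27,0,0,0,0]],
  ],
)

```text
t: 58.32
ee_pos: [410.8, -187.1, 278.6]
orientation: [-0.053, -3.132, -0.004]
ft_force: [0.2, 0.3, -0.7]
width: 0.5
grasp_force: 0.0
```

Call:
step_arm(
  targets=[
    [[0.14,0,0,0,0,0,0],[0.14,0,0,0,0,0,0],[0.14,-0.01,0,0,0,0,0],[0.14,0,0,0,0,0,0],[0.14,-0.01,0,0,0,0,0]],
  ],
)

```text
t: 58.95
ee_pos: [447.6, -188.6, 281.0]
orientation: [-0.053, -3.136, -0.001]
ft_force: [-1.1, 0.2, 1.2]
width: 0.6
grasp_force: 0.8
```

Call:
step_arm(
  targets=[
    [[0.1,0,0,0,0,0,0],[0.1,-0.01,0,0,0,0,0],[0.1,0,0,0,0,0,0],[0.1,-0.01,0,0,0,0,0],[0,0,0,0,0,0,0]],
  ],
)

```text
t: 59.58
ee_pos: [467.1, -189.6, 280.5]
orientation: [-0.053, -3.135, -0.002]
ft_force: [-1.2, 0.5, -0.1]
width: 0.5
grasp_force: 0.4
```

```bash
cat > ball.py <<'E'
from h import *
import sys
s=snap('side',sys.argv[1]);g=cv2.cvtColor(s['pixels'],cv2.COLOR_RGB2GRAY)
go([480,-189,116],tool(88))
for x in(442,466,480,490): print(x,proj(s,[x,-190,107]))
for v in range(276,312,2): print(v,' '.join('%3d'%x for x in g[v,252:296:1]))
E
python3 ball.py s18
```

```text
shift [ 0.26  0.01 -0.03] turn [-0.02 -0.08 -0.01] | grasp now [ 466.14 -189.45  117.6 ] y [0.03 1.   0.  ] z [-0.01  0.   -1.  ] F [-0.07  0.4  -0.16] w 0.5632238765718683 t 59.625
442 [259.53 288.81]
466 [273.19 288.19]
480 [281.14 287.83]
490 [286.81 287.57]
276  86  41  39  40  40  39  40  39  39  39  38  39  39  38  39  39  39  37  38  38  38  38  38  38  37  38  38  39  37  38  38  38  37  38  41  44  70 148 161 162 163 164 166 166
278  40  40  41  40  40  40  40  41  39  39  39  38  39  38  38  39  39  39  38  39  37  38  37  37  37  38  38  38  38  37  36  37  38  38  36  38  38  42  90 162 161 159 162 164
280  41  40  41  41  40  40  39  40  39  39  39  39  39  38  39  39  38  38  39  39  38  37  38  37  38  38  38  37  37  37  37  37  38  37  38  38  38  37  52 152 156 160 160 162
282  41  41  40  41  41  40  40  40  40  40  39  38  38  38  38  38  39  38  38  38  38  38  38  37  37  38  38  37  37  38  38  37  39  38  38  38  38  38  38  66  63 125 157 163
284  46  56  46  40  40  39  38  39  40  40  39  40  39  40  39  38  39  39  39  37  38  38  38  37  38  37  37  37  3
[... 1701 characters left out ...]
  68  50  53  51  52  52  51  51  51  52  51  51  49  43  45  45  46  47  46  45  45  45  44  42  40  38  35  34  33  33  33  33  33  33  34  34  33  34  35  60
306 107 109 122 120  52  51  53  52  52  52  52  52  52  51  52  52  48  43  43  41  41  42  40  41  41  41  41  42  41  38  35  34  34  35  33  34  34  33  33  33  32  34  36  59
308 109 111 123 120  54  52  54  53  53  53  52  52  52  52  53  52  50  38  39  37  38  37  37  37  35  35  35  35  35  34  34  33  34  33  33  34  34  33  34  33  33  34  34  59
310 102 114 124 120  40  53  53  53  53  53  53  53  52  52  52  52  50  38  35  34  35  35  33  35  34  35  35  34  35  34  34  34  33  33  33  33  34  34  34  33  34  33  34  58
```

Call:
step_arm(
  targets=[
    [[0.06,0,0,0,0,0,0],[0.06,0,0,0,0,0,0],[0.06,0,0,0,0,0,0],[0,0,0,0,0,0,0],[0,0,0,0,0,0,0]],
  ],
)

```text
t: 60.25
ee_pos: [470.8, -189.3, 279.8]
orientation: [-0.052, -3.12, -0.006]
ft_force: [-27.0, -5.2, 17.4]
width: 0.5
grasp_force: 13.5
```

The lever reached its stop (27 N reaction). Back off, raise and check.

Call:
step_arm(
  targets=[
    [[-0.3,0,0,0,0,0,0],[-0.6,0,0.2,0,0,0,0],[-0.4,0,0.8,0,0,0,0],[0,0,1,0,0,0,0],[0,-0.5,0.8,0,0,0,0]],
  ],
)

```text
t: 60.88
ee_pos: [410.8, -214.2, 422.9]
orientation: [-0.051, -3.138, -0.0]
ft_force: [-0.2, -1.2, -0.4]
width: 0.3
grasp_force: 0.0
```

Call:
step_arm(
  targets=[
    [[0,-0.9,0.5,0,0,0,0],[0,-0.9,0.3,0,0,0,0],[0,-0.9,0,0,0,0,0],[0,-0.9,0,0,0,0,0],[0,-0.5,0,0,0,0,0]],
  ],
)

```text
t: 61.5
ee_pos: [410.7, -421.7, 461.0]
orientation: [-0.056, -3.137, 0.001]
ft_force: [0.0, 0.1, -0.3]
width: 0.5
grasp_force: 0.0
```

```bash
python3 ball.py s19; python3 - <<'E'
from h import *
s=load('s19');t=snap('top','t19')
# masks: change against the first images, in known static spots
for n,d,r in(('top',t,load('top0')),('side',s,load('side0'))):
    df=(np.abs(d['pixels'].astype(int)-r['pixels']).sum(2)>90).astype(np.uint8)
    k,L,st,c=cv2.connectedComponentsWithStats(cv2.morphologyEx(df,cv2.MORPH_OPEN,np.ones((3,3))))
    print(n,[(list(map(int,st[i])),c[i].round()) for i in range(1,k) if st[i,4]>25])
E
```

```text
shift [ 1.38  4.69 -3.64] turn [ 0.03 -0.05  0.01] | grasp now [ 410.22 -423.81  297.99] y [ 0.04  1.   -0.  ] z [-0. -0. -1.] F [ 0.41 -1.93  0.07] w 0.644871634373179 t 61.55
442 [259.53 288.81]
466 [273.19 288.19]
480 [281.14 287.83]
490 [286.81 287.57]
276 181 182 185 183 182 181 179 177 177 179 179 179 179 182 185 186 187 188 186 182 180 179 181 184 185 180 178 177 181 185 183 184 180 177 175 176 176 177 180 182 184 184 187 187
278 177 181 185 183 180 180 183 185 184 178 177 179 181 181 182 183 183 181 182 185 183 181 182 181 182 185 187 187 186 185 183 184 186 185 186 184 180 178 181 183 180 178 181 185
280 177 180 182 182 179 181 182 182 184 184 183 185 187 186 183 179 175 175 174 177 180 185 187 183 180 178 179 180 181 182 181 181 180 176 152 153 150 143 149 174 176 180 181 183
282 176 174 175 177 180 179 180 181 180 182 184 185 185 182 179 179 180 182 183 184 188 189 190 189 182 177 180 185 187 185 153 129 140 146 149 154 145 137 130 120 110 150 177 183
284 180 177 176 181 185 184 183 182 182 185 186 187 185 184 182 180 181 183 183 180 180 181 182 183 182 180 179 180 180 139
[... 3450 characters left out ...]
)), ([327, 474, 10, 6, 43], array([332., 477.]))]
side [([0, 0, 33, 13, 235], array([11.,  4.])), ([38, 0, 13, 19, 139], array([45.,  8.])), ([0, 0, 567, 480, 136522], array([303., 253.])), ([141, 0, 75, 71, 723], array([179.,  35.])), ([234, 102, 8, 11, 34], array([238., 107.])), ([249, 234, 43, 27, 798], array([271., 246.])), ([0, 246, 19, 50, 730], array([  7., 273.])), ([277, 291, 7, 8, 37], array([280., 295.])), ([0, 301, 18, 20, 258], array([  8., 309.])), ([263, 327, 11, 3, 33], array([268., 328.])), ([316, 330, 5, 10, 43], array([318., 335.])), ([0, 336, 133, 144, 13845], array([ 60., 423.])), ([329, 343, 16, 7, 82], array([337., 345.])), ([251, 401, 9, 10, 74], array([255., 406.]))]
```

The toggle ball now sits at x ≈ 490, its full 48 mm travel. The change mask shows the knob, housing, driver and red can untouched. Handing in.

```bash
python3 -c "
from h import *
print(ctrl.close_job())"
```

```text
the job is handed in; nothing more can be done
None
```

I handed the job in at about 61.5 s: the plug is in the dish, the carrier is seated over the dogs, both cans (only two were present) are mouth down on the end posts, and the toggle is against its on stop; no verdict was returned.

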